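# Load a well plate into its carrier and dock both in the reader

## Task

Push the white well plate up the ramp into the metal carrier until it drops flat behind the lip, while the carrier is still out on the bench. Then move carrier and plate together by the handle into the reader's dock, mouth end last, until the carrier is fully home against the stop, and let go. Keep the plate level, and leave the beaker, the brown bottle and the timer where they stand.

Things in the scene. Friction and masses are not known exactly. Their poses are not given: they have to be found in the camera images.
- plate: White 24-well plate, a flat box 128 x 86 x 20 mm (its x, y, z), loose, about 0.09 kg, lying flat on the bench. Too wide to grasp (86 mm): push it by a side wall. Origin: centre of the underside; z up. Its two long sides are alike (either may go in first). A tall fixed instrument stands to the right and behind it (beyond about world x 0.55, y below -0.25): keep wrist and arm clear.
- carrier: Loose bare-metal tray, about 0.55 kg, open at its -y end. Origin: on the bench under the centre of the plate's seat; z up. Floor 2 mm thick; seat 135 mm (x) by 90 mm (y) inside walls 6 mm thick, 16 mm high: sides to x = +-73.5 mm, back wall y = +45 to +51 mm. Seated plate: origin 2 mm above this one, x and y 0 within the play of 3.5 and 2 mm. Slides on the bench under a few N.
- carrier_lip (a point): Middle of the inner top edge of the lip that keeps the plate in, at y = -45 mm, 5 mm above the bench, over the full seat width (3 mm above the seat floor). Its top is flat to y = -49 mm. What pushes the plate home must pass above the lip, since the seated plate's near side lies at about y = -43 mm.
- carrier_mouth (a point): Middle of the foot of the ramp, on the bench at carrier y = -75 mm; the ramp climbs from here 5 mm to y = -49 mm. The plate goes in along carrier +y, long side first, over ramp and lip. From y = -48 to -76 mm the side walls flare from 135 to about 160 mm inner width (173 mm outer).
- carrier_handle (a point): Centre of the carrier's black handle bar, 57 mm above the carrier's origin. The bar runs along the carrier's x between two posts (faces at x = +-67.5 mm), is 12 mm thick in y and 14 mm high; grip it from above across y. The plate (top at 22 mm when seated) passes beneath it. The carrier can be slid or carried by it, empty or loaded.
- dock: White dock of a plate reader, fixed to the bench. Origin: on the bench, where the carrier's origin lies when home; axes as the carrier's then. Two rails 20 mm high, inner faces x = +-76.5 mm, straight from y = -44 mm to the stop. No floor: the carrier slides in on the bench along +y, back wall first. A console 62 mm high, 190 mm wide stands from y = +107 to +207 mm.
- dock_stop (a point): Middle of the stop face that the carrier's back wall meets when home: dock y = +51 mm, face 20 mm high, this point 10 mm above the bench.
- dock_mouth (a point): Middle of the open end of the dock, on the bench at dock y = -78 mm; the flared rail ends stand here about 196 mm apart and close to 153 mm at y = -44 mm.
- beaker: Glass beaker, 71 x 76 x 86 mm, bystander, loose. Origin: centre of the underside.
- bottle: Brown glass bottle with black cap, diameter 68 mm, 152 mm high, bystander, loose. Origin: centre of the underside.
- timer: White timer, 62 x 62 x 18 mm, bystander, loose. Origin: centre of the underside.

How it is judged:
By the outcome, as a careful person would: the job done as asked, in the order asked, and still so for the second after the job is handed in, with the robot touching nothing.
It also fails if it takes over 67 s, if anything falls off the work surface, if the arm or the gripper's body presses on something with over 40 N, if the wrist force passes 120 N, or if a joint passes its speed limit or range.

## Robot

A 7-joint arm with a two-finger parallel gripper is mounted at the origin on a cart in front of the work surface, level with it; the furniture and walls round the work are solid. World frame = base frame: x ahead of the robot, y to its left, z up, the work surface at z = 0. Lengths are in m, angles in rad, forces in N, time in s.
With the tool pointing down it reaches from about 0.4 to 0.875 m from the base axis. Payload 19.3 kg.
Tool frame: the origin (TCP) lies between the finger pads; the fingertips stand ahead of it and the grasp point (between the pads) lies 8 mm behind it (bot.tip_extent is the x of the fingertips in the tool frame, in m); x points along the fingers, y is the direction in which the jaws open and shut, and the axes are right-handed (so a half turn about x gives the same grasp; the last joint's range is limited). The gripper opens to 85 mm and grips with 20 to 120 N. Pads are 22 mm wide; open, the fingers measure 114 mm over their backs; the gripper's body (76 mm by 85 mm) begins 54 mm behind the grasp point. The pads swing forward as they close: fully open they stand 13 mm farther back than shut.
Start: joints at [1.036, 0.521, -0.036, 1.599, 0.021, 1.021, -0.113], TCP at [0.28, -0.559, 0.242] pointing down, gripper open.
Joint ranges: [-2.91, 2.91], [-0.3, 2.13], [-1.5, 1.42], [0.17, 2.43], [-1.26, 4.41], [0.16, 1.93], [-2.52, 2.52]. Speed limits (rad/s): [1.89, 1.89, 2.39, 2.39, 3.01, 3.01, 3.01].

## Interface

Orientations are given as [roll, pitch, yaw] about the fixed x, y, z axes, in that order (R = Rz(yaw) Ry(pitch) Rx(roll)).
In Python, from workcell import observe, grab_frame, camera_info, bot, nets gives the robot as it stands.
- The arm moves only by the tool jog_arm, never from a script. Its argument "commands" is a list of rows, each a list of 6 numbers: the shift along the tool's x, y, z in mm, then the turn, a rotation vector about the tool's x, y, z in rad. A call has 1 to 20 rows; each row shifts and turns the pose as measured when the row begins, along the tool's axes as they then stand; what a row does not reach is not made up. A row lasts 1/10 s, in which the tool goes at most 50 mm and 8.59 degrees, less where a joint would pass 70% of its speed; a pose out of reach is approached as far as the arm can. A call is refused whole if a number of a shift passes 50 or a number of a turn 0.15, either way. A call with a gripper value outside its range is refused whole. "gripper" is the closure in counts, from 0 (fully open) to 255 (shut), set as the call begins (left out, the last holds). The fingers move at their own pace and stop on an object; "newtons" is the grip in N (left out, the last holds). Time passes only in rows, so rows that do not move let the fingers close. It gives the time, the measured TCP pose, the force and the opening at its end, in the units of the state.
- observe(): the state, without advancing time (a new reading comes with each control period).
- grab_frame(name): name is "side" or "top"; returns the picture (480x640x3 uint8, red, green, blue); there is no depth.
- camera_info(name): a dict with "fov_y" (degrees; the focal length in pixels is half the picture's height over the tangent of half this angle, whatever the lens; pixels are square), "cx", "cy" (the principal point, pixels), "distortion" ([k1, k2, p1, p2, k3] as OpenCV has them; the pictures are not rectified), "R" (3x3) and "t" (3): a world point X has camera coordinates R X + t. Camera axes: x right, y down, z forward; pixel columns grow to the right and rows downward; lengths in m; the calibration is good to about 2 mm. A picture is of the moment at which its call begins. camera_info takes no time and is no camera call.
- bot.job_done(): hands the job in, once; it reports no verdict.
Trained networks look in the newest picture that a camera, given by its name, has taken for a name from the list of things; names that differ only in an ending like _2 or _b are one class to them, and where a whole thing is asked for, a point or a joint stands for the part that bears it (a point fixed in the world has none). Each returns a list of dicts, best first, with "p" (0 to 1); they miss things now and then, are a little off and sometimes report something else, mostly with a low value. They report only what shows in the picture. A call takes as long as a camera call.
- nets.find_in(camera, name): "rect" ([left, top, right, bottom] in pixels, round what is visible of it).
- nets.silhouettes(camera, name): "mask" (480x640 bool, what is visible of it) and "rect" ([left, top, right, bottom] in pixels, round what is visible of it).
- nets.pinpoint(camera, name): "location" ([column, row] in pixels: a listed point, or the origin of a listed thing).
The state is a dict: "clock": time; "qpos": joint angles; "qd": joint speeds; "joint_efforts": joint torques, N m; "position": TCP position; "tool_rot": TCP orientation; "force": force on the tool from outside, world axes, zero at the start; "moment": the same for the moment, N m; "grip_width": finger opening in m.
Only numpy, scipy, OpenCV 4.12 (cv2) and the standard library are available. Lean on these libraries where they do the work, as an engineer would, in place of code of your own. Each camera call takes 0.05 s, during which the arm holds its last target.

## Working session

There is one attempt and no reset: what is moved stays moved. The work goes in short steps, Python scripts to look and compute and a tool call to move; the robot and the scene stay as the last step left them, time stands still between calls to the robot, and variables do not carry over. Pictures are saved under pics/ and viewed, and the job is handed in when it is done.

Besides the shell and the picture viewer there is one more tool, called in YAML: its name, and indented under it one key for each argument. jog_arm: Moves the arm, as the interface text tells. Its arguments: {"type":"object","properties":{"commands":{"type":"array","items":{"type":"array","items":{"type":"number"}}},"gripper":{"type":"number"},"newtons":{"type":"number"}},"required":["commands"]}

```bash
mkdir -p pics; ls; cat > h.py <<'E'
import numpy as np, cv2
from workcell import observe, grab_frame, camera_info, bot, nets
def save(cam,fn):
    im=grab_frame(cam); cv2.imwrite('pics/'+fn,im[:,:,::-1]); return im
def cam(c):
    i=camera_info(c); f=240/np.tan(np.radians(i['fov_y'])/2)
    K=np.array([[f,0,i['cx']],[0,f,i['cy']],[0,0,1.]]); return K,np.array(i['distortion'],float),np.array(i['R']),np.array(i['t'])
def onz(c,px,z):
    K,d,R,t=cam(c); u=cv2.undistortPoints(np.array([[px]],float),K,d)[0,0]
    o=-R.T@t; v=R.T@np.array([u[0],u[1],1]); return o+v*(z-o[2])/v[2]
def proj(c,X):
    K,d,R,t=cam(c); return cv2.projectPoints(np.array(X,float).reshape(-1,3),cv2.Rodrigues(R)[0],t,K,d)[0][:,0]
E
python3 - <<'E'
from h import *
save('top','t0.png');save('side','s0.png')
print(observe()); print(bot.tip_extent)
for c in('top','side'):
    K,d,R,t=cam(c);print(c,-R.T@t,R[2],d)
E
```

```text
pics
{'clock': 0.1, 'qpos': array([ 1.03579235,  0.52197059, -0.03632574,  1.59992052,  0.02117947,
        1.02113261, -0.11283841]), 'qd': array([ 0.0014351 , -0.00166604, -0.00035822, -0.00138354,  0.00055403,
       -0.00174576, -0.00033647]), 'joint_efforts': array([ 5.40135559e-03, -9.28471398e+01,  1.98598087e+00, -3.70531082e+01,
        1.84496393e-02,  5.43348186e-03,  1.38372711e-04]), 'position': array([ 0.27999965, -0.558448  ,  0.24178414]), 'tool_rot': array([-1.5161003 ,  1.56974937,  2.0902342 ]), 'force': array([ 0.16484748,  0.23700723, -0.2940478 ]), 'moment': array([-0.00787067,  0.02160216, -0.00491164]), 'grip_width': 0.08520363394754621}
0.011
top [0.37533837 0.12919123 1.44961122] [ 1.60179543e-01  5.53131354e-04 -9.87087741e-01] [0.01236345 0.         0.         0.         0.        ]
side [ 0.58639381 -0.48617251  0.61473723] [-0.00890455  0.75376288 -0.65708616] [-0.00391801  0.          0.          0.          0.        ]
```

View pics/t0.png

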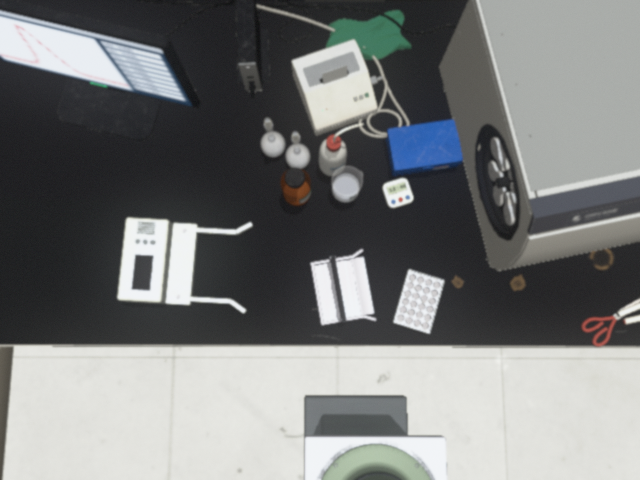

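View pics/s0.png

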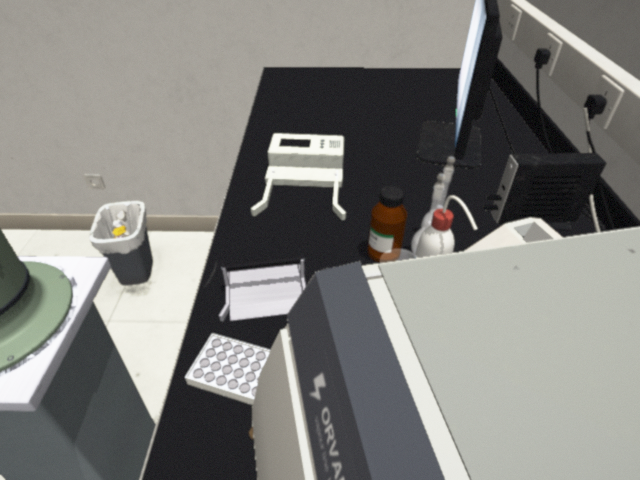

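```bash
python3 - <<'E'
from h import *
Z={'plate':0,'carrier':0,'carrier_lip':.005,'carrier_mouth':0,'carrier_handle':.057,'dock':0,'dock_stop':.01,'dock_mouth':0,'beaker':0,'bottle':0,'timer':0}
for c in('top','side'):
  for n,z in Z.items():
    for r in nets.pinpoint(c,n)[:2]:
      print(c,n,round(r['p'],2),np.round(r['location'],1),np.round(onz(c,r['location'],z),4))
print(observe()['clock'])
E
```

```text
top plate 0.68 [297.7 193.5] [0.713  0.1779 0.    ]
top plate 0.66 [416.7 301. ] [ 0.4546 -0.1034  0.    ]
top carrier 0.56 [337.8 289.1] [0.4822 0.0818 0.    ]
top carrier 0.25 [356.1 284.2] [0.4938 0.0386 0.    ]
top carrier_lip 0.74 [354.8 285.4] [0.4906 0.042  0.005 ]
top carrier_mouth 0.65 [368.8 286.4] [0.4887 0.0087 0.    ]
top carrier_handle 0.87 [338.1 288.9] [0.4785 0.083  0.057 ]
top dock 0.16 [294.4 193.2] [0.7137 0.1859 0.    ]
top dock_stop 0.94 [191.1 265.5] [0.5366 0.4274 0.01  ]
top beaker 0.82 [346.7 190.4] [0.7208 0.0594 0.    ]
top bottle 0.66 [297.2 193.7] [0.7125 0.1791 0.    ]
top timer 0.59 [394.  192.7] [ 0.7153 -0.055   0.    ]
side plate 0.84 [235.4 370.8] [ 0.4526 -0.0999  0.    ]
side carrier 0.85 [264.7 285.7] [0.4803 0.0852 0.    ]
side carrier_mouth 0.77 [267.6 314.2] [0.4927 0.0158 0.    ]
side carrier_handle 0.94 [263.4 262.1] [0.4817 0.0911 0.057 ]
side dock 0.9 [301. 200.] [0.5385 0.3654 0.    ]
side dock 0.63 [263.4 265.8] [0.4721 0.1394 0.    ]
side dock_stop 0.56 [303.8 180.4] [0.5428 0.435  0.01  ]
side bottle 0.55 [384.2 250.6] [0.7194 0.1885 0.    ]
1.2
```

```bash
python3 - <<'E'
from h import *
t=cv2.imread('pics/t0.png');s=cv2.imread('pics/s0.png')
def crop(im,x0,y0,w,h,k,fn): cv2.imwrite('pics/'+fn,cv2.resize(im[y0:y0+h,x0:x0+w],None,fx=k,fy=k,interpolation=cv2.INTER_CUBIC))
crop(t,300,240,160,110,5,'t0a.png'); crop(t,105,205,160,120,5,'t0b.png'); crop(s,170,240,150,180,3.3,'s0a.png'); crop(s,230,120,130,110,5,'s0b.png')
E
```

```text
(no output)
```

View pics/t0a.png

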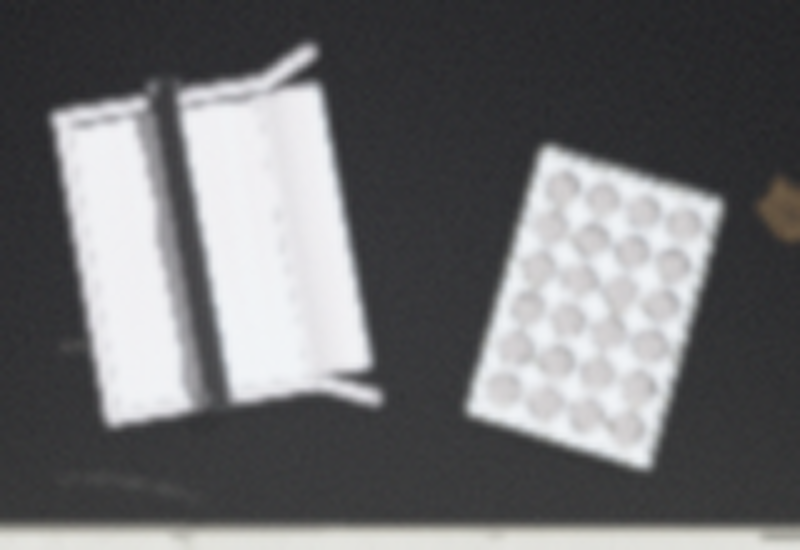

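View pics/t0b.png

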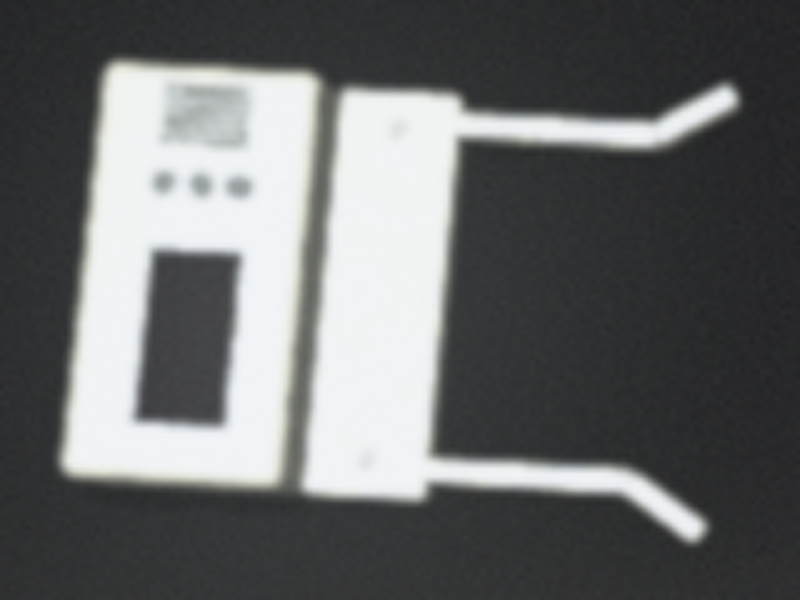

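View pics/s0a.png

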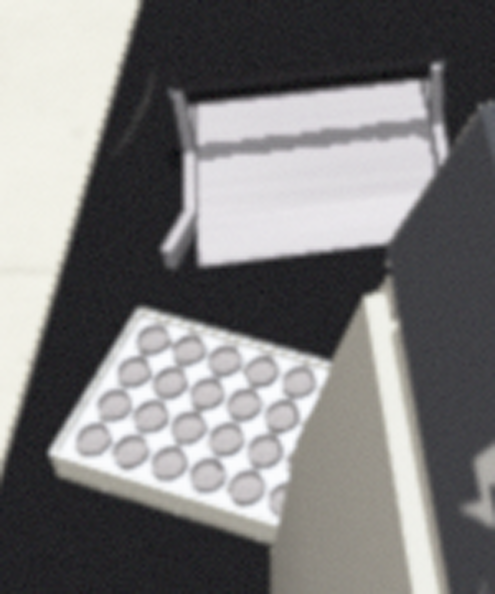

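View pics/s0b.png

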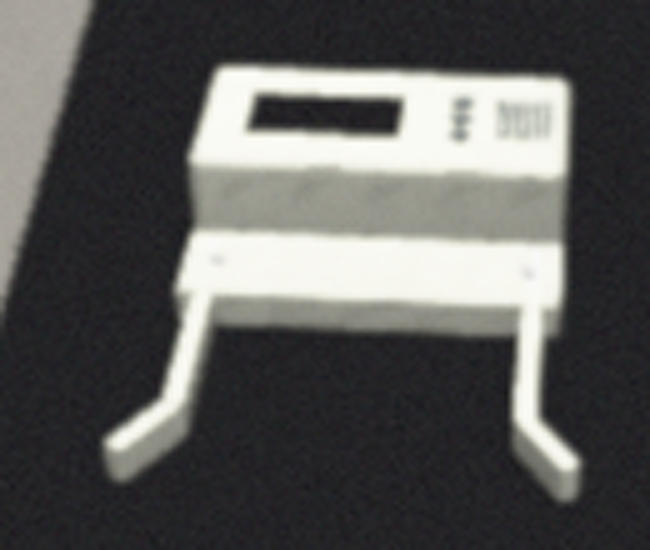

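```bash
cat > fit.py <<'E'
from h import *
from scipy.optimize import least_squares
def fit(obs,x0):
    # obs: list (cam, px, local pt)
    def T(p,L):
        c,s=np.cos(p[2]),np.sin(p[2]); L=np.array(L); return np.c_[p[0]+c*L[:,0]-s*L[:,1],p[1]+s*L[:,0]+c*L[:,1],L[:,2]]
    def res(p):
        r=[]
        for c in('top','side'):
            o=[q for q in obs if q[0]==c]
            if o: r.append((proj(c,T(p,[q[2] for q in o]))-np.array([q[1] for q in o])).ravel())
        return np.concatenate(r)
    s=least_squares(res,x0,loss='soft_l1'); return s.x,res(s.x).reshape(-1,2)
E
cat > f1.py <<'E'
from fit import *
A=lambda x,y,L:('top',(300+(x-2)/5,240+(y-2)/5),L)
S=lambda x,y,L:('side',(170+(x-1.6)/3.3,240+(y-1.6)/3.3),L)
B=lambda x,y,L:('top',(105+(x-2)/5,205+(y-2)/5),L)
D=lambda x,y,L:('side',(230+(x-2)/5,120+(y-2)/5),L)
P=[A(545,145,(.064,.043,.02)),A(723,205,(.064,-.043,.02)),A(650,470,(-.064,-.043,.02)),A(468,412,(-.064,.043,.02))]
PS=[S(140,308,(-.064,.043,.02)),S(52,455,(-.064,-.043,.02))]
C=[A(52,112,(.0735,.051,.016)),A(108,427,(-.0735,.051,.016)),A(316,44,(.0865,-.076,.016)),A(383,404,(-.0865,-.076,.016)),A(171,82,(.0735,0,.064)),A(217,405,(-.0735,0,.064))]
CS=[S(172,268,(-.0865,-.076,0)),S(178,90,(-.0735,0,.064)),S(438,64,(.0735,0,.064))]
K=[B(650,147,(.0765,-.044,.02)),B(630,468,(-.0765,-.044,.02)),B(460,138,(.0765,.051,.02)),B(432,458,(-.0765,.051,.02)),B(320,75,(.095,.107,.062)),B(282,487,(-.095,.107,.062)),B(105,62,(.095,.207,.062)),B(62,475,(-.095,.207,.062))]
KS=[D(192,165,(-.095,.107,.062)),D(563,178,(.095,.107,.062)),D(212,295,(-.0765,.051,.02)),D(522,304,(.0765,.051,.02))]
for n,a,b,x0 in(('plate',P,PS,(.45,-.1,-.25)),('carrier',C,CS,(.48,.08,.15)),('dock',K,KS,(.54,.37,0))):
    for m,o in(('top',a),('side',b),('both',a+b)):
        p,r=fit(o,x0); print(n,m,np.round(p,4)); 
    print(np.round(r,1).tolist())
E
python3 f1.py
```

```text
plate top [ 0.4534 -0.1053 -0.3043]
plate side [ 0.456  -0.1016 -0.2887]
plate both [ 0.4545 -0.1043 -0.3147]
[[0.0, 0.1], [-0.2, -0.5], [-1.1, -0.6], [-0.6, -0.8], [-0.2, 1.0], [-1.4, 0.2]]
carrier top [0.48   0.0834 0.1666]
carrier side [0.4846 0.0843 0.166 ]
carrier both [0.481  0.0837 0.1666]
[[0.5, -0.2], [-0.3, -0.8], [-0.0, -0.8], [-0.2, 0.3], [-1.4, -0.4], [0.5, -0.6], [-3.1, 2.5], [-2.2, -0.4], [0.2, -1.0]]
dock top [ 0.537   0.3696 -0.052 ]
dock side [ 0.5388  0.371  -0.0534]
dock both [ 0.5376  0.3697 -0.0516]
[[1.5, -0.6], [0.6, 0.2], [-0.7, -0.9], [-0.7, 0.0], [0.1, -0.6], [-0.1, 0.0], [-0.3, -0.2], [-0.5, 0.1], [-1.6, -0.3], [0.0, -0.3], [-0.4, 0.4], [-0.5, 1.0]]
```

```bash
cat >> h.py <<'E'
from scipy.spatial.transform import Rotation as Ro
def pose():
    o=observe(); return o['position'],Ro.from_euler('xyz',o['tool_rot']).as_matrix()
def rows(target,yawy,n=1):
    """total delta in tool frame to target with tool x down and tool y at world yaw yawy (mod pi)"""
    p,R=pose(); 
    best=None
    for a in(yawy,yawy+np.pi):
        y=np.array([np.cos(a),np.sin(a),0]); x=np.array([0,0,-1.]); Rt=np.c_[x,y,np.cross(x,y)]
        rv=Ro.from_matrix(R.T@Rt).as_rotvec()
        if best is None or np.linalg.norm(rv)<np.linalg.norm(best): best=rv
    d=R.T@(np.array(target)-p)*1000
    print('p',np.round(p,4),'R',np.round(R,2).tolist(),'shift mm',np.round(d,1),'turn',np.round(best,3))
E
python3 - <<'E'
from h import *
rows((.481,.0835,.16),.1666+np.pi/2)
E
```

```text
p [ 0.2801 -0.5587  0.2423] R [[-0.0, 0.45, -0.89], [0.0, -0.89, -0.45], [-1.0, -0.0, -0.0]] shift mm [  82.3 -484.  -467.4] turn [ 0.298 -0.     0.   ]
```

jog_arm:
  commands:
    - [4,-24,-23,0,0,0]
    - [4,-24,-23,0,0,0]
    - [4,-24,-23,0,0,0]
    - [4,-24,-23,0,0,0]
    - [4,-24,-23,0,0,0]
    - [4,-24,-23,0,0,0]
    - [4,-24,-23,0,0,0]
    - [4,-24,-23,0,0,0]
    - [4,-24,-23,0,0,0]
    - [4,-24,-23,0,0,0]
    - [4,-24,-23,0,0,0]
    - [4,-24,-23,0,0,0]
    - [4,-24,-23,0,0,0]
    - [4,-24,-23,0,0,0]
    - [4,-24,-23,0,0,0]
    - [4,-24,-23,0,0,0]
    - [4,-24,-23,0,0,0]
    - [4,-24,-23,0,0,0]
    - [4,-24,-23,0,0,0]
    - [4,-24,-23,0,0,0]
  gripper: 0

```text
clock: 3.2
position: [0.4842, 0.0964, 0.1603]
tool_rot: [2.108, 1.562, -0.577]
force: [-0.3, -0.4, -0.1]
grip_width: 0.0853
```

```bash
python3 - <<'E'
from h import *
rows((.481,.0835,.12),.1666+np.pi/2); print(observe()['clock'],bot.tip_extent,observe()['qpos'])
E
```

```text
p [0.4842 0.0964 0.1603] R [[0.01, 0.44, -0.9], [-0.0, -0.9, -0.44], [-1.0, 0.01, -0.0]] shift mm [40.3  9.9  8.8] turn [ 0.29  -0.006 -0.007]
3.2 0.011 [-0.14577289  0.43566279 -0.22579138  2.01389127  0.15761765  0.70267645
 -1.58553481]
```

jog_arm:
  commands:
    - [0,10,9,0,0,0]
    - [0,0,0,0.1,-0.003,-0.003]
    - [0,0,0,0.1,-0.003,-0.003]
    - [0,0,0,0.09,0,0]
    - [0,0,0,0,0,0]

```text
clock: 3.7
position: [0.4812, 0.0883, 0.1599]
tool_rot: [-1.611, 1.57, 1.695]
force: [0.2, 0.2, 0.8]
grip_width: 0.0856
```

```bash
python3 - <<'E'
from h import *
rows((.481,.0835,.049),.1666+np.pi/2); print(observe()['clock'],bot.tip_extent,observe()['qpos'])
save('top','t1.png');save('side','s1.png')
E
```

```text
p [0.4812 0.0883 0.1599] R [[-0.0, 0.16, -0.99], [0.0, -0.99, -0.16], [-1.0, -0.0, -0.0]] shift mm [110.9   4.8   1. ] turn [-0.003 -0.     0.001]
3.7 0.011 [-0.18108124  0.42928924 -0.1553834   2.02307589  0.09924906  0.69604478
 -1.8057479 ]
```

View pics/t1.png

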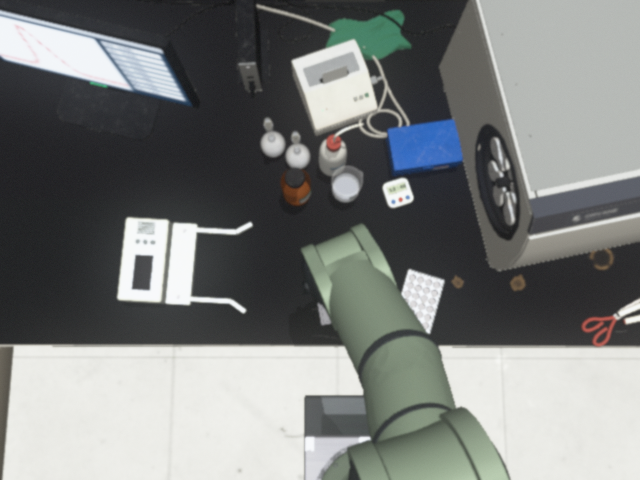

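View pics/s1.png

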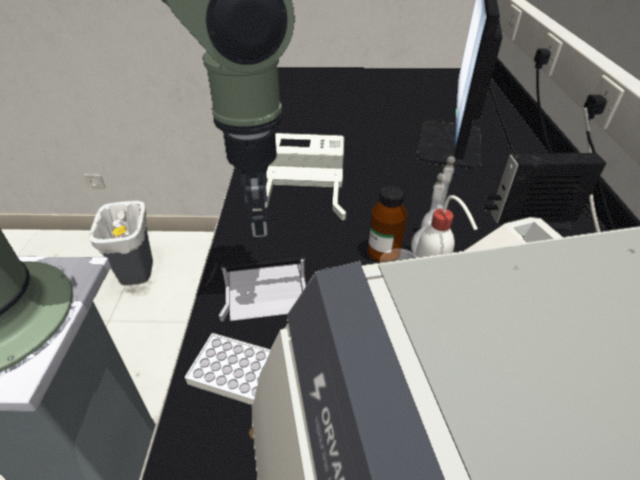

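jog_arm:
  commands:
    - [20,5,1,0,0,0]
    - [30,0,0,0,0,0]
    - [30,0,0,0,0,0]
    - [23,0,0,0,0,0]
    - [8,0,0,0,0,0]
    - [0,0,0,0,0,0]

```text
clock: 4.4
position: [0.4826, 0.0829, 0.0467]
tool_rot: [-2.657, 1.566, 0.668]
force: [0.9, -0.2, 0.5]
grip_width: 0.0856
```

```bash
python3 - <<'E'
from h import *
rows((.481,.0835,.049),.1666+np.pi/2)
im=save('side','s2.png'); cv2.imwrite('pics/s2a.png',cv2.resize(im[200:340,190:330,::-1],None,fx=4,fy=4,interpolation=cv2.INTER_CUBIC))
E
```

```text
p [0.4826 0.0829 0.0467] R [[0.0, 0.18, -0.98], [0.0, -0.98, -0.18], [-1.0, -0.0, -0.0]] shift mm [-2.3 -0.9  1.5] turn [ 0.016 -0.004  0.002]
```

View pics/s2a.png

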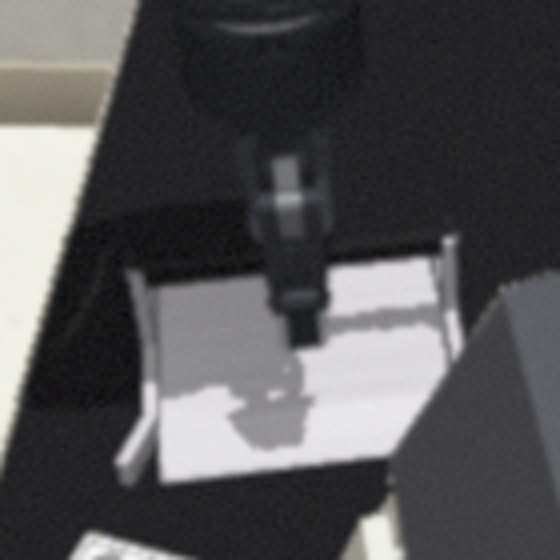

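The near finger is in front of the bar near its middle (crop ~(300,320)) and the bar runs behind it. The gripper straddles the handle, so I close.

jog_arm:
  commands:
    - [0,0,0,0,0,0]
    - [0,0,0,0,0,0]
    - [0,0,0,0,0,0]
    - [0,0,0,0,0,0]
    - [0,0,0,0,0,0]
    - [0,0,0,0,0,0]
    - [0,0,0,0,0,0]
    - [0,0,0,0,0,0]
  gripper: 255
  newtons: 60

```text
clock: 5.25
position: [0.4848, 0.0834, 0.0512]
tool_rot: [-2.894, 1.56, 0.431]
force: [0.7, 0.1, -0.9]
grip_width: 0.0107
```

```bash
python3 - <<'E'
from h import *
rows((.508,.068,.049),-.305+np.pi/2); print(observe()['qpos'][6],observe()['grip_width'])
E
```

```text
p [0.4848 0.0834 0.0512] R [[0.01, 0.18, -0.98], [0.0, -0.98, -0.18], [-1.0, -0.0, -0.01]] shift mm [  2.3  19.4 -19.9] turn [ 0.489 -0.01   0.005]
-1.8307230744349179 0.010658699089709052
```

jog_arm:
  commands:
    - [-6,0,0,0,0,0]
    - [-2,6,-7,0,0,0]
    - [0,7,-6,0,0,0]
    - [0,6,-7,0,0,0]
    - [0,0,0,0.08,0,0]
    - [0,0,0,0.08,0,0]
    - [0,0,0,0.08,0,0]
    - [0,0,0,0.08,0,0]
    - [0,0,0,0.08,0,0]
    - [0,0,0,0.08,0,0]
    - [0,0,0,0,0,0]

```text
clock: 6.35
position: [0.5142, 0.0623, 0.059]
tool_rot: [-2.466, 1.56, 0.357]
force: [0.1, 0.6, -4.9]
grip_width: 0.0107
```

```bash
python3 - <<'E'
from h import *
rows((.509,.068,.051),-.305+np.pi/2); print(observe()['qpos'][6],observe()['grip_width'],observe()['force'])
im=save('side','s3.png'); cv2.imwrite('pics/s3a.png',cv2.resize(im[200:420,170:330,::-1],None,fx=2.7,fy=2.7,interpolation=cv2.INTER_CUBIC))
E
```

```text
p [0.5142 0.0623 0.059 ] R [[0.01, -0.31, -0.95], [0.0, -0.95, 0.31], [-1.0, -0.01, -0.01]] shift mm [ 8.  -3.8  6.8] turn [-0.014 -0.008  0.006]
-2.1228113169528666 0.010747531161860314 [ 0.10502353  0.61005355 -4.90259526]
```

View pics/s3a.png

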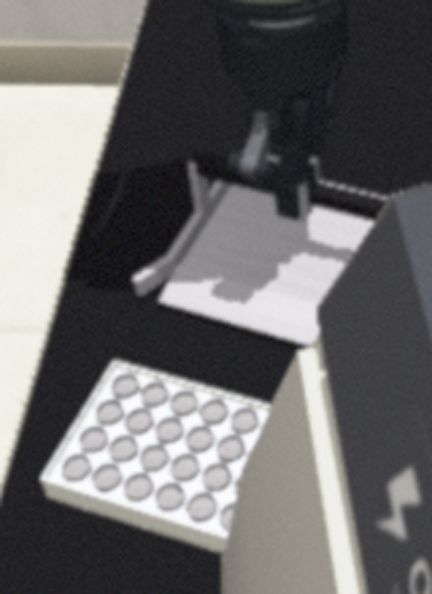

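jog_arm:
  commands:
    - [3,-4,6,-0.01,-0.008,0.006]
    - [5,0,0,0,0,0]
    - [1,0,0,0,0,0]
    - [0,0,0,0,0,0]

```text
clock: 6.8
position: [0.5102, 0.0681, 0.0507]
tool_rot: [-1.906, 1.57, 0.937]
force: [-1.1, -0.9, -2.4]
grip_width: 0.0108
```

jog_arm:
  commands:
    - [0,0,0,0,0,0]
    - [0,0,0,0,0,0]
    - [0,0,0,0,0,0]
    - [0,0,0,0,0,0]
    - [0,0,0,0,0,0]
    - [-15,0,0,0,0,0]
    - [-30,0,0,0,0,0]
    - [-30,0,0,0,0,0]
    - [-10,0,0,0,0,0]
  gripper: 0

```text
clock: 7.7
position: [0.5094, 0.0682, 0.1361]
tool_rot: [0.338, 1.568, -3.099]
force: [-0.4, 0.3, -1.0]
grip_width: 0.0854
```

```bash
python3 - <<'E'
from h import *
rows((.43,-.185,.13),-.305); print(observe()['qpos'],observe()['grip_width'])
E
```

```text
p [0.5094 0.0682 0.1361] R [[-0.0, -0.29, -0.96], [-0.0, -0.96, 0.29], [-1.0, 0.0, 0.0]] shift mm [  6.4 265.4   2.3] turn [-1.561  0.003  0.002]
[-2.46833353e-01  4.99353793e-01 -1.64640111e-03  1.98231506e+00
  2.02184670e-04  6.63110532e-01 -2.11418029e+00] 0.0854298289010308
```

jog_arm:
  commands:
    - [1,25,0,0,0,0]
    - [1,35,0,0,0,0]
    - [1,35,0,0,0,0]
    - [1,35,0,0,0,0]
    - [1,35,0,0,0,0]
    - [1,35,0,0,0,0]
    - [0,35,1,0,0,0]
    - [0,20,1,0,0,0]
    - [0,0,0,-0.14,0,0]
    - [0,0,0,-0.14,0,0]
    - [0,0,0,-0.14,0,0]
    - [0,0,0,-0.14,0,0]
    - [0,0,0,-0.14,0,0]
    - [0,0,0,-0.14,0,0]
    - [0,0,0,-0.14,0,0]
    - [0,0,0,-0.14,0,0]
    - [0,0,0,-0.14,0,0]
    - [0,0,0,-0.14,0,0]
    - [0,0,0,-0.14,0,0]
    - [0,0,0,0,0,0]

```text
clock: 9.7
position: [0.4293, -0.1834, 0.1254]
tool_rot: [-2.14, 1.566, 2.312]
force: [-0.6, 0.2, 0.5]
grip_width: 0.0853
```

```bash
python3 - <<'E'
from h import *
rows((.43,-.180,.05),-.305); print(observe()['qpos'],observe()['clock'])
im=save('side','s4.png'); cv2.imwrite('pics/s4a.png',cv2.resize(im[220:420,170:330,::-1],None,fx=3,fy=3,interpolation=cv2.INTER_CUBIC))
im=save('top','t4.png'); cv2.imwrite('pics/t4a.png',cv2.resize(im[240:350,300:460,::-1],None,fx=5,fy=5,interpolation=cv2.INTER_CUBIC))
E
```

```text
p [ 0.4293 -0.1834  0.1254] R [[-0.0, 0.97, -0.26], [0.0, -0.26, -0.97], [-1.0, -0.0, -0.0]] shift mm [75.4  0.2 -3.3] turn [ 0.044 -0.003  0.004]
[ 0.6151584   0.48607627 -0.43229359  2.08792317  0.33015902  0.6370312
 -0.30286718] 9.7
```

View pics/s4a.png

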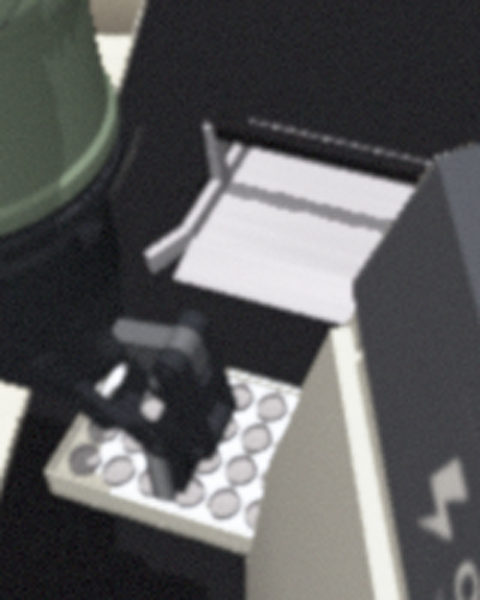

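View pics/t4a.png

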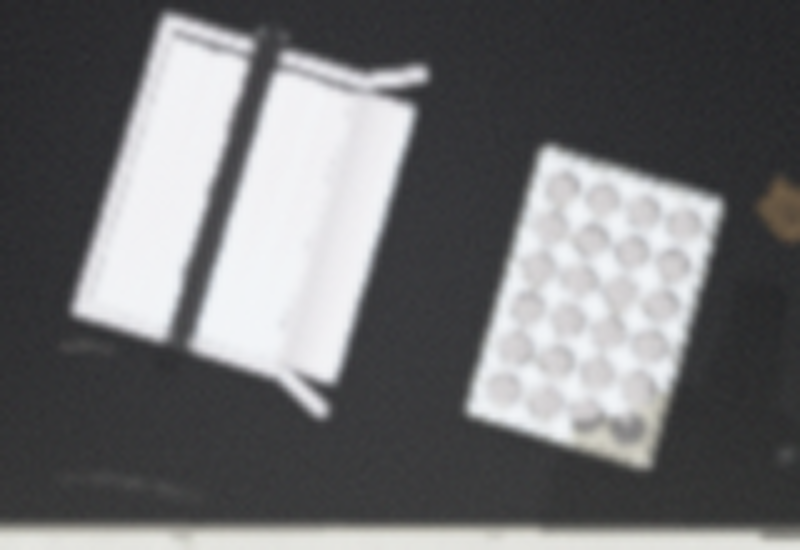

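```bash
cat > f2.py <<'E'
from fit import *
A=lambda x,y,L:('top',(300+(x-2)/5,240+(y-2)/5),L)
S=lambda x,y,L:('side',(170+(x-1)/3,220+(y-1)/3),L)
P=[A(545,145,(.064,.043,.02)),A(723,205,(.064,-.043,.02)),A(650,470,(-.064,-.043,.02)),A(468,412,(-.064,.043,.02))]
C=[A(165,13,(.0735,.051,.016)),A(70,315,(-.0735,.051,.016)),A(428,68,(.0865,-.076,.016)),A(323,418,(-.0865,-.076,.016)),A(275,30,(.0735,0,.064)),A(178,345,(-.0735,0,.064))]
CS=[S(208,122,(-.0735,0,.064)),S(155,272,(-.0865,-.076,0))]
for n,a,x0 in(('plate',P,(.45,-.1,-.25)),('carrier',C,(.5,.08,-.3)),('cboth',C+CS,(.5,.08,-.3))):
    p,r=fit(a,x0); print(n,np.round(p,4),np.round(r,1).tolist())
    if n=='plate':q=p
    else:
        c,s=np.cos(p[2]),np.sin(p[2]);d=q[:2]-p[:2]; print('plate in carrier',c*d[0]+s*d[1],-s*d[0]+c*d[1],q[2]-p[2])
E
python3 f2.py
```

```text
plate [ 0.4534 -0.1053 -0.3043] [[0.2, 0.6], [0.1, -0.3], [-0.3, -0.2], [0.1, -0.0]]
carrier [ 0.5057  0.068  -0.3014] [[-0.3, 0.2], [0.1, -0.5], [0.3, -0.1], [0.3, 0.8], [-0.4, 0.3], [0.0, -0.8]]
plate in carrier 0.0015140826465526586 -0.1810421494975587 -0.00285828949899658
cboth [ 0.5068  0.0681 -0.3034] [[-0.3, -0.2], [-0.0, -1.0], [0.3, -0.4], [0.1, 0.4], [-0.4, -0.1], [-0.1, -1.3], [-0.6, -0.9], [-3.9, 0.8]]
plate in carrier 0.0009307729267530318 -0.18147467113182741 -0.0008549775319079966
```

```bash
python3 - <<'E'
from h import *
p,R=pose()
for s in(1,-1):
  for e in(.011,-.002,.02):
    for zz in(-.011,.011):
      for w in (.0427,.057):
        q=proj('side',p+R@np.array([e,s*w,zz]))[0]; print(s,e,zz,w,np.round((q-[170,220])*3+1))
rows((.4294,-.180,.06),-.303)
E
```

```text
1 0.011 -0.011 0.0427 [183. 479.]
1 0.011 -0.011 0.057 [214. 487.]
1 0.011 0.011 0.0427 [161. 525.]
1 0.011 0.011 0.057 [192. 534.]
1 -0.002 -0.011 0.0427 [179. 462.]
1 -0.002 -0.011 0.057 [211. 471.]
1 -0.002 0.011 0.0427 [156. 508.]
1 -0.002 0.011 0.057 [189. 517.]
1 0.02 -0.011 0.0427 [186. 490.]
1 0.02 -0.011 0.057 [216. 499.]
1 0.02 0.011 0.0427 [164. 536.]
1 0.02 0.011 0.057 [195. 545.]
-1 0.011 -0.011 0.0427 [  4. 430.]
-1 0.011 -0.011 0.057 [-25. 422.]
-1 0.011 0.011 0.0427 [-23. 473.]
-1 0.011 0.011 0.057 [-52. 464.]
-1 -0.002 -0.011 0.0427 [ -2. 413.]
-1 -0.002 -0.011 0.057 [-32. 405.]
-1 -0.002 0.011 0.0427 [-30. 456.]
-1 -0.002 0.011 0.057 [-60. 447.]
-1 0.02 -0.011 0.0427 [  8. 441.]
-1 0.02 -0.011 0.057 [-20. 433.]
-1 0.02 0.011 0.0427 [-18. 484.]
-1 0.02 0.011 0.057 [-47. 476.]
p [ 0.4293 -0.1834  0.1256] R [[-0.0, 0.96, -0.26], [0.0, -0.26, -0.96], [-1.0, -0.0, -0.0]] shift mm [65.6 -0.5 -3.2] turn [ 0.035 -0.002  0.004]
```

jog_arm:
  commands:
    - [15,0,-3,0.035,-0.002,0.004]
    - [25,0,0,0,0,0]
    - [25,0,0,0,0,0]
    - [15,0,0,0,0,0]
    - [0,0,0,0,0,0]
    - [0,0,0,0,0,0]
  gripper: 128

```text
clock: 10.4
position: [0.4309, -0.1806, 0.0435]
tool_rot: [1.104, 1.569, -0.795]
force: [-0.3, -1.2, -0.0]
grip_width: 0.0423
```

```bash
python3 - <<'E'
from h import *
rows((.4294,-.177,.03),-.303); 
im=save('side','s5.png'); cv2.imwrite('pics/s5a.png',cv2.resize(im[320:460,170:300,::-1],None,fx=4,fy=4,interpolation=cv2.INTER_CUBIC))
p,R=pose(); w=observe()['grip_width']/2; print(w)
for s in(1,-1):
  for e in(.011,.0,):
    for zz in(-.011,.011):
        q=proj('side',p+R@np.array([e,s*w,zz]))[0]; print(s,e,zz,w,np.round((q-[170,320])*4+1.5))
E
```

```text
p [ 0.4309 -0.1806  0.0435] R [[0.0, 0.95, -0.32], [-0.0, -0.32, -0.95], [-1.0, 0.0, 0.0]] shift mm [13.5 -2.6 -2.9] turn [-0.025  0.001 -0.002]
0.021340753013449756
1 0.011 -0.011 0.021340753013449756 [224. 346.]
1 0.011 0.011 0.021340753013449756 [193. 403.]
1 0.0 -0.011 0.021340753013449756 [220. 330.]
1 0.0 0.011 0.021340753013449756 [189. 387.]
-1 0.011 -0.011 0.021340753013449756 [119. 308.]
-1 0.011 0.011 0.021340753013449756 [ 86. 363.]
-1 0.0 -0.011 0.021340753013449756 [113. 292.]
-1 0.0 0.011 0.021340753013449756 [ 80. 347.]
```

View pics/s5a.png

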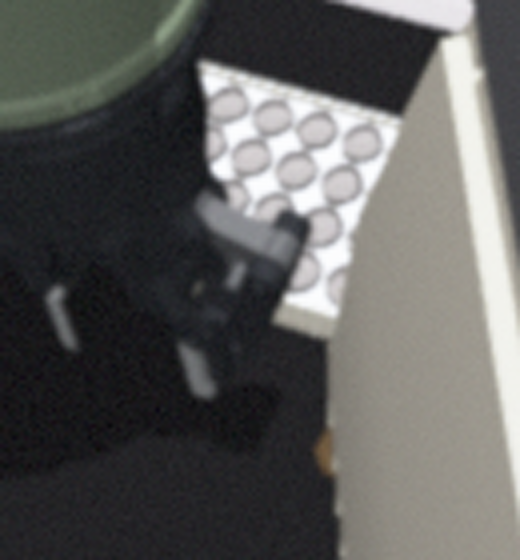

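jog_arm:
  commands:
    - [8,-2,-2,-0.025,0,0]
    - [8,0,0,0,0,0]
    - [8,0,0,0,0,0]
    - [0,0,0,0,0,0]

```text
clock: 10.85
position: [0.4306, -0.1786, 0.0196]
tool_rot: [1.369, 1.565, -0.505]
force: [-0.4, -0.6, -0.2]
grip_width: 0.0423
```

```bash
cat > pc.py <<'E'
from h import *
C=np.array([.506,.068]);a=-.303
o=observe();p,R=pose();d=p[:2]-C;c,s=np.cos(a),np.sin(a)
print('carrier frame x %.4f y %.4f z %.4f'%(c*d[0]+s*d[1],-s*d[0]+c*d[1],p[2]),'yaw err',np.arctan2(R[1,1],R[0,1])-a,'tilt',R[2,1:],'F',o['force'],o['clock'])
E
python3 pc.py;python3 -c "
from h import *
im=save('side','s6.png'); cv2.imwrite('pics/s6a.png',cv2.resize(im[320:460,170:300,::-1],None,fx=4,fy=4,interpolation=cv2.INTER_CUBIC))
im=save('top','t6.png'); cv2.imwrite('pics/t6a.png',cv2.resize(im[240:350,300:460,::-1],None,fx=5,fy=5,interpolation=cv2.INTER_CUBIC))
"
```

```text
carrier frame x 0.0017 y -0.2578 z 0.0196 yaw err -3.99718304974761e-05 tilt [0.00543865 0.00111147] F [-0.38148166 -0.55560326 -0.22059354] 10.85
```

View pics/s6a.png

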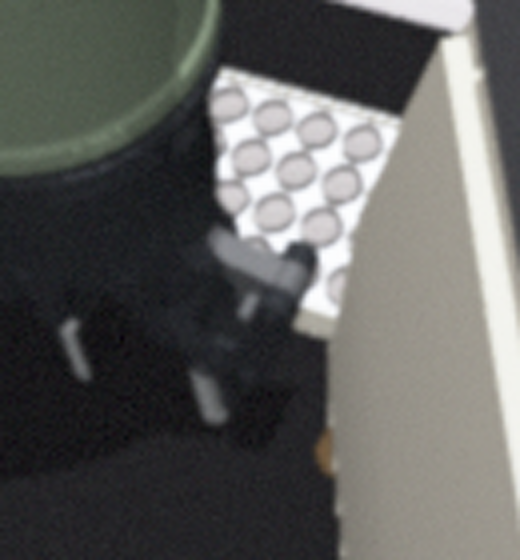

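View pics/t6a.png

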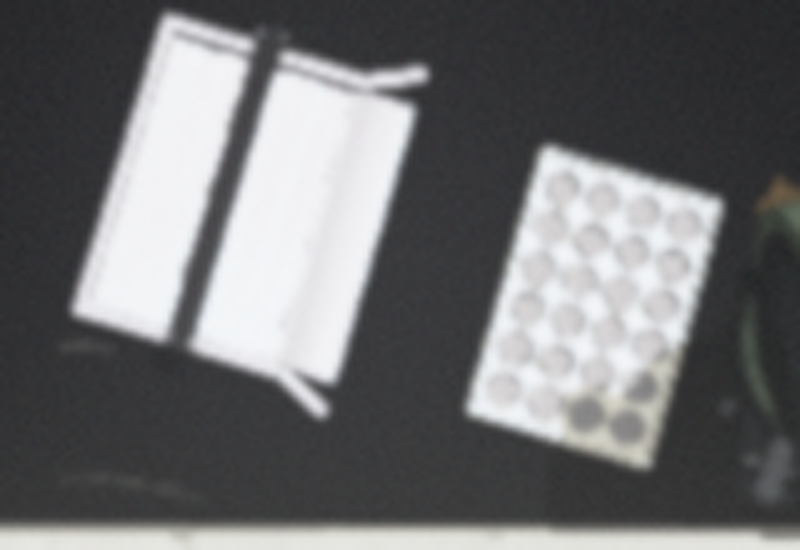

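jog_arm:
  commands:
    - [1,1,-6,0,0,0]
    - [0,0,-6,0,0,0]
    - [0,0,-6,0,0,0]
    - [0,0,-6,0,0,0]
    - [0,0,-6,0,0,0]
    - [0,0,-6,0,0,0]
    - [0,0,-6,0,0,0]
    - [0,0,-6,0,0,0]
    - [0,0,-6,0,0,0]
    - [0,0,-6,0,0,0]
    - [0,0,-6,0,0,0]

```text
clock: 12.05
position: [0.4538, -0.1107, 0.0199]
tool_rot: [1.414, 1.564, -0.46]
force: [0.2, -1.1, 0.3]
grip_width: 0.0427
```

```bash
python3 pc.py;python3 -c "
from h import *
im=save('side','s7.png'); cv2.imwrite('pics/s7a.png',cv2.resize(im[240:420,170:320,::-1],None,fx=3.3,fy=3.3,interpolation=cv2.INTER_CUBIC))
im=save('top','t7.png'); cv2.imwrite('pics/t7a.png',cv2.resize(im[240:350,300:460,::-1],None,fx=5,fy=5,interpolation=cv2.INTER_CUBIC))
"
```

```text
carrier frame x 0.0035 y -0.1861 z 0.0199 yaw err -0.000593227036675914 tilt [0.00720223 0.00113891] F [ 0.21046967 -1.05782037  0.31837824] 12.05
```

View pics/s7a.png

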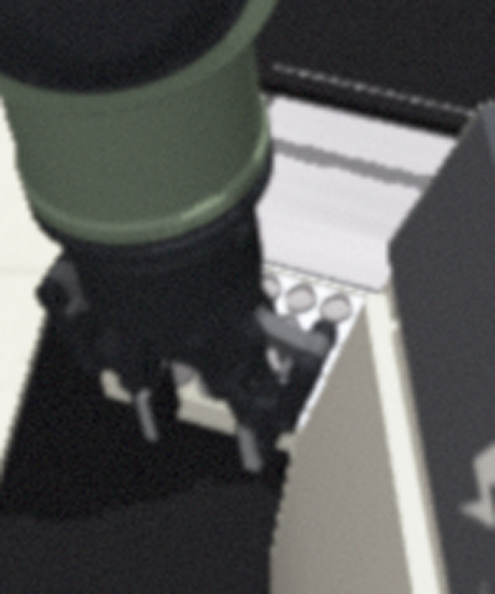

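View pics/t7a.png

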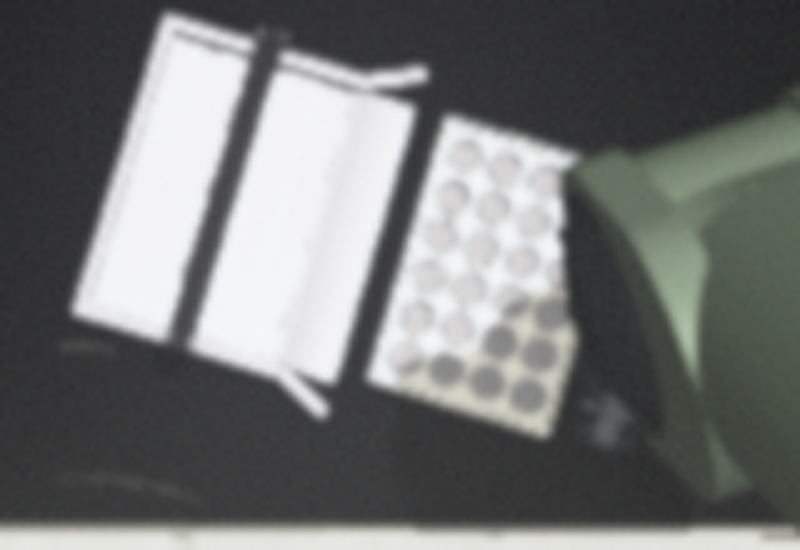

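```bash
python3 - <<'E'
from fit import *
A=lambda x,y,L:('top',(300+(x-2)/5,240+(y-2)/5),L)
P=[A(443,113,(.064,.043,.02)),A(548,437,(-.064,-.043,.02)),A(366,381,(-.064,.043,.02))]
p,r=fit(P,(.48,-.05,-.3));C=np.array([.506,.068]);a=-.303;d=p[:2]-C;c,s=np.cos(a),np.sin(a)
print(p,c*d[0]+s*d[1],-s*d[0]+c*d[1],p[2]-a,np.round(r,1).tolist())
E
```

```text
[ 0.46850093 -0.05833886 -0.29477193] 0.001906785387205942 -0.13177273250425708 0.008228068663566013 [[0.0, 0.7], [-0.3, -0.4], [0.2, -0.2]]
```

jog_arm:
  commands:
    - [2,-2,-5,0,0,0]
    - [0,0,-6,0,0,0]
    - [0,0,-6,0,0,0]
    - [0,0,-6,0,0,0]
    - [0,0,-6,0,0,0]
    - [0,0,-6,0,0,0]
    - [0,0,-6,0,0,0]
    - [0,0,-6,0,0,0]
    - [0,0,-6,0,0,0]
    - [0,0,-6,0,0,0]

```text
clock: 13.15
position: [0.4707, -0.0491, 0.0176]
tool_rot: [1.412, 1.564, -0.462]
force: [0.4, -0.9, 0.3]
grip_width: 0.0423
```

```bash
python3 pc.py;python3 -c "
from h import *
im=save('side','s8.png'); cv2.imwrite('pics/s8a.png',cv2.resize(im[240:420,170:320,::-1],None,fx=3.3,fy=3.3,interpolation=cv2.INTER_CUBIC))
im=save('top','t8.png'); cv2.imwrite('pics/t8a.png',cv2.resize(im[240:350,300:460,::-1],None,fx=5,fy=5,interpolation=cv2.INTER_CUBIC))
"
```

```text
carrier frame x 0.0013 y -0.1223 z 0.0176 yaw err -0.0005947818996435705 tilt [0.00711466 0.00113668] F [ 0.40387352 -0.91244402  0.25237513] 13.15
```

View pics/s8a.png

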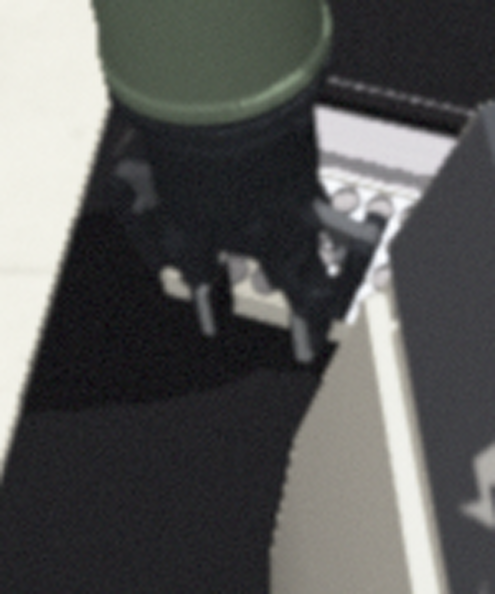

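View pics/t8a.png

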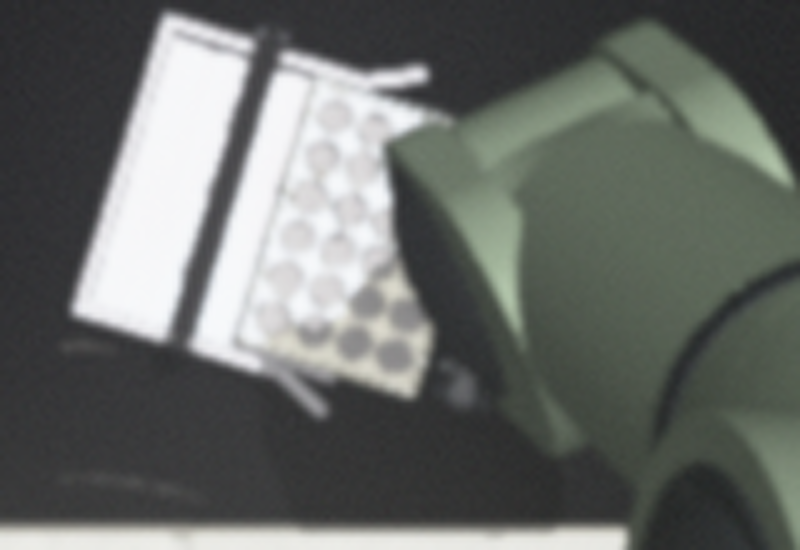

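jog_arm:
  commands:
    - [-1,0,-6,0,0,0]
    - [0,0,-6,0,0,0]
    - [0,0,-6,0,0,0]
    - [0,0,-6,0,0,0]
    - [0,0,-6,0,0,0]
    - [0,0,-6,0,0,0]
    - [0,0,-6,0,0,0]
    - [0,0,-6,0,0,0]
    - [0,0,-6,0,0,0]

```text
clock: 14.15
position: [0.488, 0.0062, 0.0186]
tool_rot: [1.364, 1.564, -0.511]
force: [-1.2, 0.2, -1.0]
grip_width: 0.0427
```

```bash
python3 pc.py;python3 -c "
from h import *
im=save('side','s9.png'); cv2.imwrite('pics/s9a.png',cv2.resize(im[240:420,170:320,::-1],None,fx=3.3,fy=3.3,interpolation=cv2.INTER_CUBIC))
im=save('top','t9.png'); cv2.imwrite('pics/t9a.png',cv2.resize(im[240:350,300:460,::-1],None,fx=5,fy=5,interpolation=cv2.INTER_CUBIC))
"
```

```text
carrier frame x 0.0012 y -0.0643 z 0.0186 yaw err -0.0009445550735624475 tilt [0.00703433 0.00147929] F [-1.21654714  0.22353748 -1.00710078] 14.15
```

View pics/s9a.png

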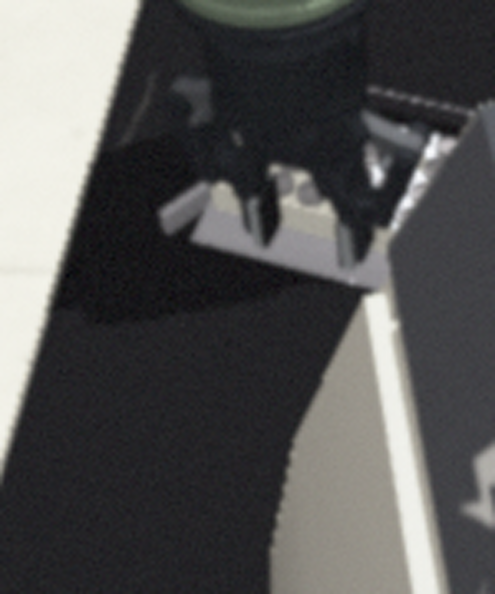

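View pics/t9a.png

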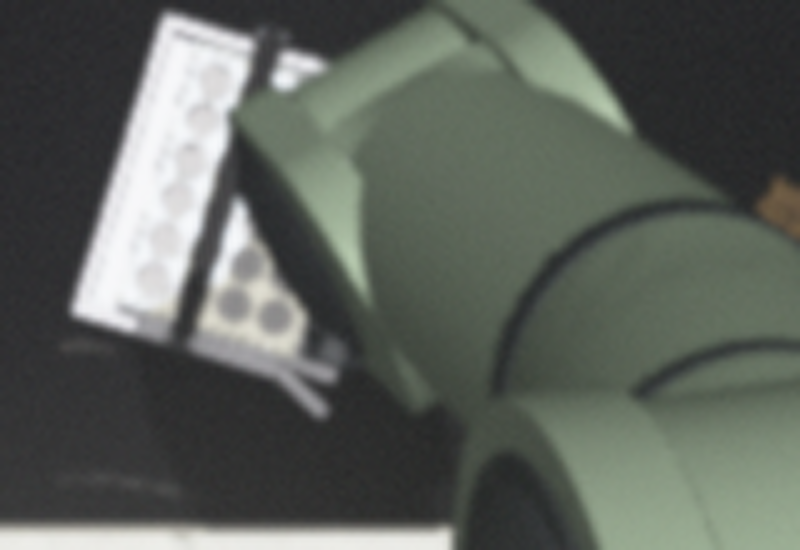

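jog_arm:
  commands:
    - [0,0,-3,0,0,0]
    - [0,0,-2,0,0,0]
    - [0,0,-2,0,0,0]
    - [0,0,-2,0,0,0]
    - [0,0,-2,0,0,0]
    - [0,0,0,0,0,0]

```text
clock: 14.85
position: [0.4915, 0.0176, 0.0185]
tool_rot: [1.382, 1.564, -0.493]
force: [0.5, -0.9, 0.6]
grip_width: 0.0425
```

```bash
python3 pc.py;python3 -c "
from h import *
im=save('side','s10.png'); cv2.imwrite('pics/s10a.png',cv2.resize(im[240:340,200:320,::-1],None,fx=5,fy=5,interpolation=cv2.INTER_CUBIC))
"
```

```text
carrier frame x 0.0012 y -0.0524 z 0.0185 yaw err -0.0005951574909904278 tilt [0.00694195 0.00132936] F [ 0.45196598 -0.88569045  0.58774394] 14.85
```

View pics/s10a.png

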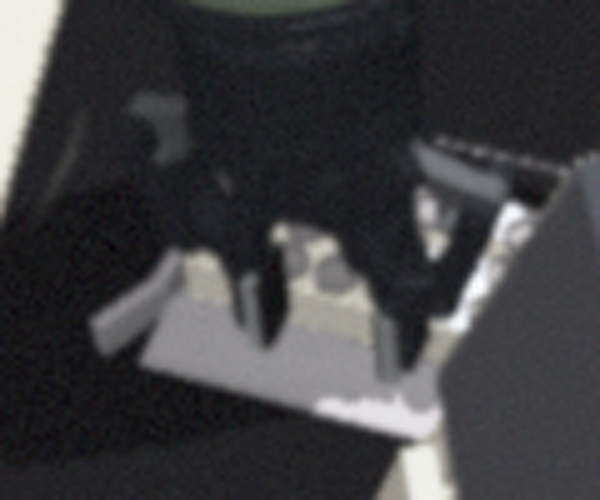

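jog_arm:
  commands:
    - [0,0,-2,0,0,0]
    - [0,0,-1,0,0,0]
    - [0,0,0,0,0,0]

```text
clock: 15.2
position: [0.4922, 0.0198, 0.0185]
tool_rot: [1.254, 1.564, -0.621]
force: [-0.1, -0.3, 0.3]
grip_width: 0.0423
```

```bash
python3 pc.py
```

```text
carrier frame x 0.0012 y -0.0501 z 0.0185 yaw err -0.0013165814776510687 tilt [0.00679787 0.00222512] F [-0.12567014 -0.25067794  0.31035593] 15.2
```

Back off 25 mm, then up and clear, to look.

jog_arm:
  commands:
    - [0,0,10,0,0,0]
    - [0,0,25,0,0,0]
    - [-25,0,30,0,0,0]
    - [-35,0,35,0,0,0]
    - [-35,0,35,0,0,0]
    - [-20,0,40,0,0,0]
    - [0,0,35,0,0,0]

```text
clock: 15.9
position: [0.4258, -0.1854, 0.1371]
tool_rot: [1.263, 1.565, -0.604]
force: [1.5, -0.6, -1.3]
grip_width: 0.0427
```

```bash
python3 pc.py;python3 -c "
from h import *
im=save('side','s11.png'); cv2.imwrite('pics/s11a.png',cv2.resize(im[220:340,200:320,::-1],None,fx=5,fy=5,interpolation=cv2.INTER_CUBIC))
im=save('top','t11.png'); cv2.imwrite('pics/t11a.png',cv2.resize(im[235:335,300:420,::-1],None,fx=6,fy=6,interpolation=cv2.INTER_CUBIC))
"
```

```text
carrier frame x -0.0009 y -0.2658 z 0.1371 yaw err 0.007434465444434268 tilt [0.00584952 0.00186094] F [ 1.51541572 -0.64714241 -1.30339786] 15.9
```

View pics/s11a.png

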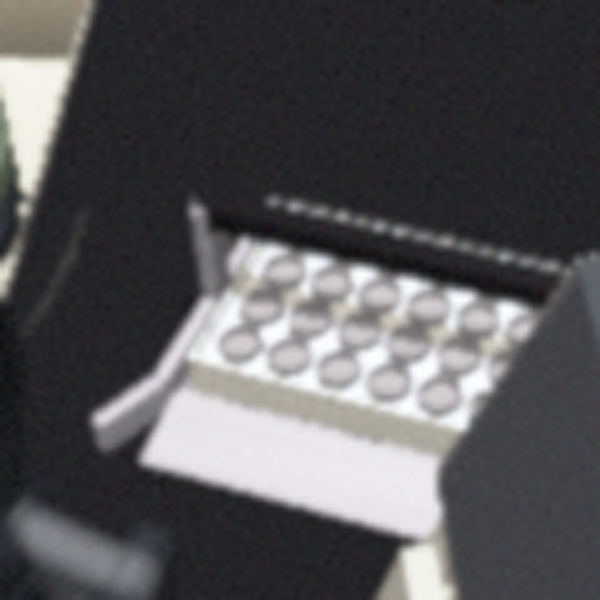

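View pics/t11a.png

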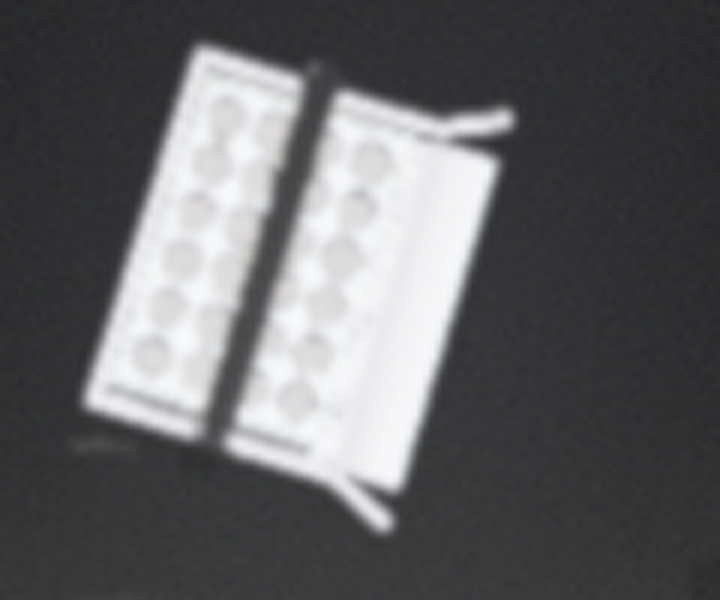

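```bash
cat > f3.py <<'E'
from fit import *
A=lambda x,y,L:('top',(300+(x-2.5)/6,235+(y-2.5)/6),L)
C=[A(198,42,(.0735,.051,.016)),A(83,405,(-.0735,.051,.016)),A(515,105,(.0865,-.076,.016)),A(388,536,(-.0865,-.076,.016)),A(325,60,(.0735,0,.064)),A(211,442,(-.0735,0,.064))]
p,r=fit(C,(.5,.08,-.3)); print(np.round(p,4),np.round(r,1).tolist())
c,s=np.cos(p[2]),np.sin(p[2])
W=lambda L:np.array([p[0]+c*L[0]-s*L[1],p[1]+s*L[0]+c*L[1],L[2]])
f=lambda L:np.round((proj('side',W(L))[0]-[200,220])*5+2)
for L in[(-.0735,0,.064),(-.0865,-.076,0),(-.0675,-.045,.005),(-.0675,-.075,0),(.03,-.075,0),(-.064,-.043,.022),(-.064,-.041,.022),(-.064,-.045,.025),(-.064,-.049,.025),(.04,-.043,.022),(.04,-.047,.025),(.04,-.045,.005),(-.064,.045,.022)]: print(L,f(L))
E
python3 f3.py
```

```text
[ 0.5068  0.0685 -0.2999] [[-0.5, 0.4], [0.1, -0.4], [-0.2, 0.5], [0.1, -0.4], [0.2, 0.8], [0.3, -0.9]]
(-0.0735, 0, 0.064) [194. 199.]
(-0.0865, -0.076, 0) [ 90. 458.]
(-0.0675, -0.045, 0.005) [174. 399.]
(-0.0675, -0.075, 0) [139. 469.]
(0.03, -0.075, 0) [391. 536.]
(-0.064, -0.043, 0.022) [180. 366.]
(-0.064, -0.041, 0.022) [182. 362.]
(-0.064, -0.045, 0.025) [176. 365.]
(-0.064, -0.049, 0.025) [171. 372.]
(0.04, -0.043, 0.022) [448. 435.]
(0.04, -0.047, 0.025) [444. 438.]
(0.04, -0.045, 0.005) [448. 470.]
(-0.064, 0.045, 0.022) [279. 207.]
```

```bash
python3 -c "
import cv2
im=cv2.imread('pics/s11.png')[275:325,225:300]; cv2.imwrite('pics/s11b.png',cv2.resize(im,None,fx=10,fy=10,interpolation=cv2.INTER_CUBIC))"
```

```text
(no output)
```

View pics/s11b.png

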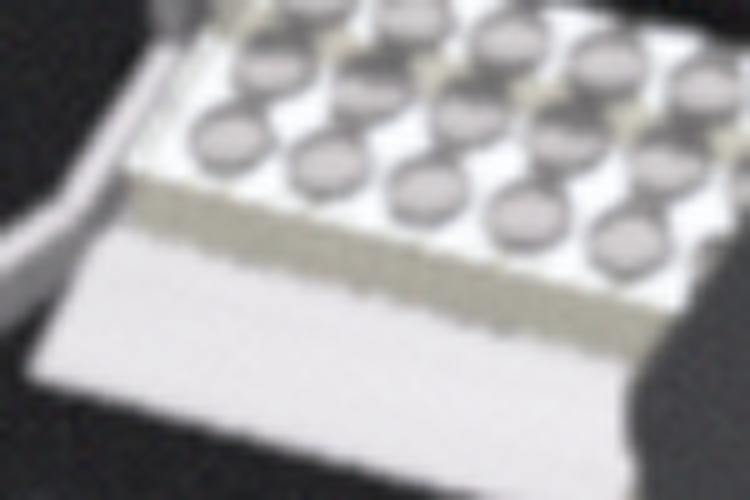

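```bash
python3 - <<'E'
from h import *
far=np.array([(228,117),(212,162),(197,211),(182,260),(167,307),(152,356)]);near=np.array([(372,160),(358,207),(343,255),(328,303),(313,352),(298,400)])
m=np.r_[far,near].mean(0); px=((m-2.5)/6+[300,235])
o=np.array([.5068,.0685]);a=-.2999;c,s=np.cos(a),np.sin(a)
for z in(.022,.018):
    d=onz('top',px,z)[:2]-o; print(c*d[0]+s*d[1],-s*d[0]+c*d[1])
# reference: t0a wells: far row & near row
w=np.array([(563,187),(603,197),(642,210),(685,222),(503,388),(543,402),(586,415),(627,429)])
px=(w.mean(0)-2)/5+[300,240]; print('ref',onz('top',px,.02),onz('top',px,.016))
# expected face heights in side view
def face(x,y,a,L1,L2):
    c,s=np.cos(a),np.sin(a);W=lambda L:[x+c*L[0]-s*L[1],y+s*L[0]+c*L[1],L[2]]
    return proj('side',[W(L1),W(L2)])
print(face(.4534,-.1053,-.3043,(0,-.043,.02),(0,-.043,0)))
for y,z1,z2 in((-.041,.022,.002),(-.041,.022,.005),(-.047,.025,.005)): print(y,z2,face(*o,a,(-.02,y,z1),(-.02,y,z2)))
im0=cv2.imread('pics/s0.png')[:,:,1];im1=cv2.imread('pics/s11.png')[:,:,1]
print(im0[375:405,215:245:6].T); print(im1[285:325,245:280:7].T)
E
```

```text
0.000451206204858293 0.0012447524750292028
0.0008546069880212871 0.001194597131329443
ref [ 0.4538569  -0.10414254  0.02      ] [ 0.45407659 -0.1047954   0.016     ]
[[220.83161305 390.7353189 ]
 [222.7138924  397.68568037]]
-0.041 0.002 [[258.24281818 297.73328572]
 [259.18646482 305.04606616]]
-0.041 0.005 [[258.24281818 297.73328572]
 [259.04690133 303.96459226]]
-0.047 0.005 [[256.73545259 299.03150576]
 [257.71169409 306.38067773]]
[[234 215 209 213 221 230 238 238 240 247 248 240 203 167 162 163 157 137
   86  46  36  31  37  32  34  36  35  34  34  30]
 [186 159 183 201 205 200 196 195 185 162 188 234 247 239 198 169 161 161
  159 136  85  43  38  35  36  33  30  35  29  34]
 [233 249 249 245 238 228 216 204 211 220 228 238 242 246 247 236 193 165
  166 162 155 127  80  46  35  36  31  35  30  34]
 [221 231 238 215 162 165 195 203 203 198 197 196 181 166 211 245 245 234
  189 166 165 160 152 123  71  41  35  37  36  34]
 [196 176 159 216 247 250 249 246 241 230 218 202 196 187 209 231 242 247
  246 232 186 163 162 161 151 125  73  36  36  37]]
[[232 186 176 190 196 179 170 204 224 188 170 168 170 170 175 197 222 228
  231 228 228 228 230 230 230 229 231 229 229 227 223 200 127  61  38  37
   41  30  34  36]
 [198 231 224 200 184 206 238 247 249 242 227 188 172 167 168 167 182 209
  224 229 231 229 229 229 230 230 231 230 230 230 231 229 223 199 128  54
   38  36  35  37]
 [180 149 142 145 179 200 207 193 171 176 230 240 219 179 171 169 168 169
  188 213 226 229 231 231 231 231 232 231 232 233 231 230 230 227 225 198
  119  50  36  37]
 [200 235 248 249 244 206 166 187 203 201 189 166 182 221 196 167 170 170
  170 169 185 219 228 231 231 230 232 234 235 233 232 232 231 230 231 227
  221 190 113  48]
 [161 192 192 171 176 233 250 249 243 227 212 208 208 222 231 234 195 170
  172 168 167 167 182 213 228 232 233 232 233 234 234 234 232 231 230 230
  230 228 223 188]]
```

jog_arm:
  commands:
    - [0,0,0,-0.14,0,0]
    - [0,0,0,-0.14,0,0]
    - [0,0,0,-0.14,0,0]
    - [0,0,0,-0.14,0,0]
    - [0,0,0,-0.14,0,0]
    - [0,0,0,-0.14,0,0]
    - [0,0,0,-0.14,0,0]
    - [0,0,0,-0.14,0,0]
    - [0,0,0,-0.14,0,0]
    - [0,0,0,-0.14,0,0]
    - [0,0,0,-0.14,0,0]
    - [0,0,0,0,0,0]
  gripper: 0

```text
clock: 17.2
position: [0.4197, -0.1881, 0.1329]
tool_rot: [-1.379, 1.568, -1.65]
force: [0.7, 0.4, 0.3]
grip_width: 0.0852
```

```bash
python3 - <<'E'
from h import *
rows((.5068,.0685,.135),-.300+np.pi/2); print(observe()['qpos'][6],observe()['clock'])
E
```

```text
p [ 0.4197 -0.1881  0.1329] R [[-0.0, 0.27, 0.96], [-0.0, 0.96, -0.27], [-1.0, -0.0, 0.0]] shift mm [ -2.7 270.5  15.1] turn [0.028 0.001 0.002]
1.0247022477103855 17.2
```

jog_arm:
  commands:
    - [0,25,0,0.01,0,0]
    - [-1,35,0,0.01,0,0]
    - [-1,35,2,0,0,0]
    - [-1,35,2,0,0,0]
    - [0,35,2,0,0,0]
    - [0,35,2,0,0,0]
    - [0,35,2,0,0,0]
    - [0,25,2,0,0,0]
    - [0,10,1,0,0,0]
    - [0,0,0,0,0,0]

```text
clock: 18.2
position: [0.5146, 0.0746, 0.1333]
tool_rot: [-2.412, 1.568, -2.753]
force: [-0.2, -0.4, -1.0]
grip_width: 0.0852
```

```bash
python3 - <<'E'
from h import *
rows((.5068,.0685,.050),-.300+np.pi/2); print(observe()['qpos'][6],observe()['clock'])
E
```

```text
p [0.5146 0.0746 0.1333] R [[-0.0, 0.33, 0.94], [-0.0, 0.94, -0.33], [-1.0, -0.0, -0.0]] shift mm [83.3 -8.2 -5.1] turn [-0.041 -0.002  0.002]
0.4361409111232127 18.2
```

jog_arm:
  commands:
    - [15,-8,-5,-0.04,0,0]
    - [28,0,0,0,0,0]
    - [25,0,0,0,0,0]
    - [12,0,0,0,0,0]
    - [0,0,0,0,0,0]

```text
clock: 18.7
position: [0.5053, 0.0619, 0.051]
tool_rot: [-1.902, 1.566, -2.215]
force: [-0.1, 0.5, 0.4]
grip_width: 0.0854
```

```bash
python3 - <<'E'
from h import *
rows((.5068,.0685,.050),-.300+np.pi/2); print(observe()['qpos'][6],observe()['clock'])
im=save('side','s12.png'); cv2.imwrite('pics/s12a.png',cv2.resize(im[200:340,190:330,::-1],None,fx=4,fy=4,interpolation=cv2.INTER_CUBIC))
E
```

```text
p [0.5053 0.0619 0.051 ] R [[-0.0, 0.31, 0.95], [-0.0, 0.95, -0.31], [-1.0, -0.0, -0.0]] shift mm [ 1.   6.7 -0.6] turn [-0.014 -0.002  0.005]
0.3493558512620471 18.7
```

View pics/s12a.png

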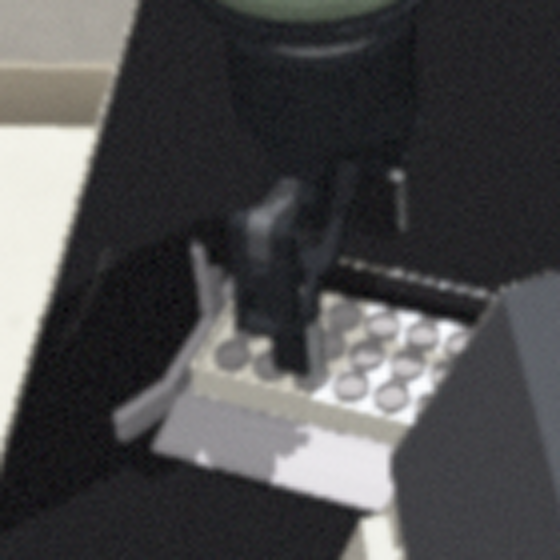

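The fingers straddle the bar: the near finger is at crop ~(290,350) and the far one at ~(400,200). I'll centre by 7 mm and close.

jog_arm:
  commands:
    - [1,6,0,-0.014,-0.002,0.005]
    - [0,0,0,0,0,0]

```text
clock: 18.95
position: [0.5084, 0.0678, 0.0524]
tool_rot: [0.438, 1.567, 0.138]
force: [0.2, 0.0, -0.4]
grip_width: 0.0853
```

jog_arm:
  commands:
    - [0,0,0,0,0,0]
    - [0,0,0,0,0,0]
    - [0,0,0,0,0,0]
    - [0,0,0,0,0,0]
    - [0,0,0,0,0,0]
    - [0,0,0,0,0,0]
    - [0,0,0,0,0,0]
    - [0,0,0,0,0,0]
  gripper: 255
  newtons: 70

```text
clock: 19.75
position: [0.5094, 0.0679, 0.0544]
tool_rot: [0.375, 1.565, 0.074]
force: [1.0, 0.2, 0.5]
grip_width: 0.0103
```

```bash
python3 - <<'E'
from h import *
p,R=pose(); print(np.arctan2(R[1,1],R[0,1])-np.pi/2, p, observe()['grip_width'])
# carrier x offset of TCP
o=np.array([.5068,.0685]);a=-.2999;c,s=np.cos(a),np.sin(a);d=p[:2]-o;print(c*d[0]+s*d[1],-s*d[0]+c*d[1])
E
```

```text
-0.30050547637014247 [0.5094195  0.06788688 0.05443831] 0.010329044395670664
0.002683716338847242 0.0001881104007172411
```

jog_arm:
  commands:
    - [-3,0,0,0,0,0]
    - [-3,0,0,0,0,0]
    - [0,5,0,-0.04,0,0]
    - [0,10,0,-0.05,0,0]
    - [0,15,0,-0.05,0,0]
    - [0,15,0,-0.05,0,0]
    - [0,15,0,-0.05,0,0]
    - [0,15,0,0,0,0]
    - [0,10,0,0,0,0]
    - [0,0,0,0,0,0]

```text
clock: 20.75
position: [0.5208, 0.16, 0.0601]
tool_rot: [0.406, 1.567, 0.373]
force: [0.4, 0.4, -5.9]
grip_width: 0.0105
```

```bash
cat > dk.py <<'E'
from h import *
D=np.array([.5374,.3698]);a=-.052
o=observe();p,R=pose();d=p[:2]-D;c,s=np.cos(a),np.sin(a)
print('dock frame x %.4f y %.4f z %.4f'%(c*d[0]+s*d[1],-s*d[0]+c*d[1],p[2]),'yaw err',np.arctan2(R[1,1],R[0,1])-np.pi/2-a,'tilt',R[2,1:],'F',np.round(o['force'],1),'w',o['grip_width'],o['clock'],'j7',o['qpos'][6])
E
python3 dk.py; python3 -c "
from h import *
im=save('side','s13.png'); cv2.imwrite('pics/s13a.png',cv2.resize(im[120:320,190:360,::-1],None,fx=3,fy=3,interpolation=cv2.INTER_CUBIC))
rows((.5305,.19,.058),-.052+np.pi/2)"
```

```text
dock frame x -0.0057 y -0.2104 z 0.0601 yaw err 0.018684894240908752 tilt [0.00159122 0.0037022 ] F [ 0.4  0.4 -5.9] w 0.010548028200888538 20.75 j7 0.46457069191302186
p [0.5208 0.1591 0.06  ] R [[0.0, 0.03, 1.0], [0.0, 1.0, -0.03], [-1.0, 0.0, 0.0]] shift mm [ 2.  31.2  8.6] turn [ 0.018  0.004 -0.001]
```

View pics/s13a.png

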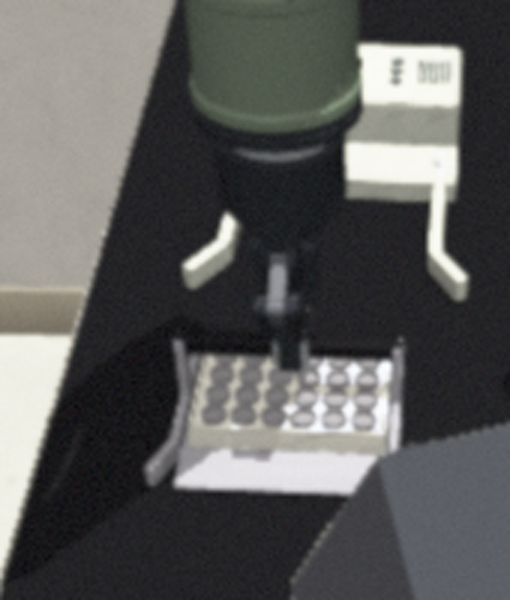

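jog_arm:
  commands:
    - [0,8,4,0.018,0.002,0]
    - [2,8,4,0,0,0]
    - [3,0,0,0,0,0]
    - [1,0,0,0,0,0]
    - [0,0,0,0,0,0]

```text
clock: 21.3
position: [0.5306, 0.1744, 0.0545]
tool_rot: [-0.547, 1.568, -0.602]
force: [-1.3, 1.3, -3.9]
grip_width: 0.0105
```

```bash
python3 dk.py; python3 -c "
from h import *
im=save('side','s14.png'); cv2.imwrite('pics/s14a.png',cv2.resize(im[120:320,190:360,::-1],None,fx=3,fy=3,interpolation=cv2.INTER_CUBIC))
im=save('top','t14.png'); cv2.imwrite('pics/t14a.png',cv2.resize(im[200:340,180:360,::-1],None,fx=4,fy=4,interpolation=cv2.INTER_CUBIC))
"
```

```text
dock frame x 0.0034 y -0.1955 z 0.0545 yaw err -0.003071862116712558 tilt [-0.00122532  0.00201208] F [-1.3  1.3 -3.9] w 0.010514949529424328 21.3 j7 0.4365989211080486
```

View pics/s14a.png

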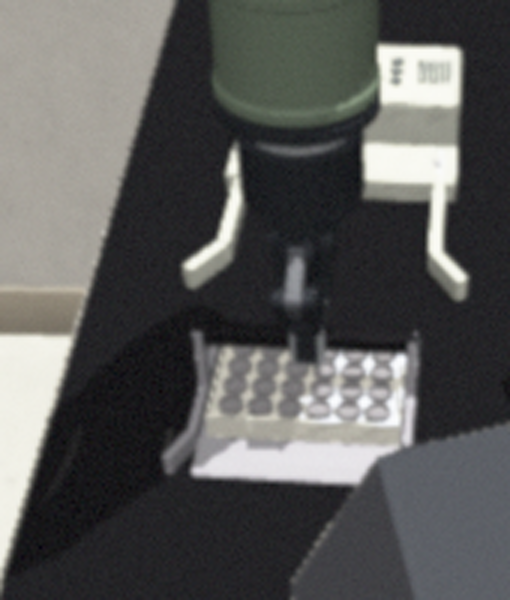

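View pics/t14a.png

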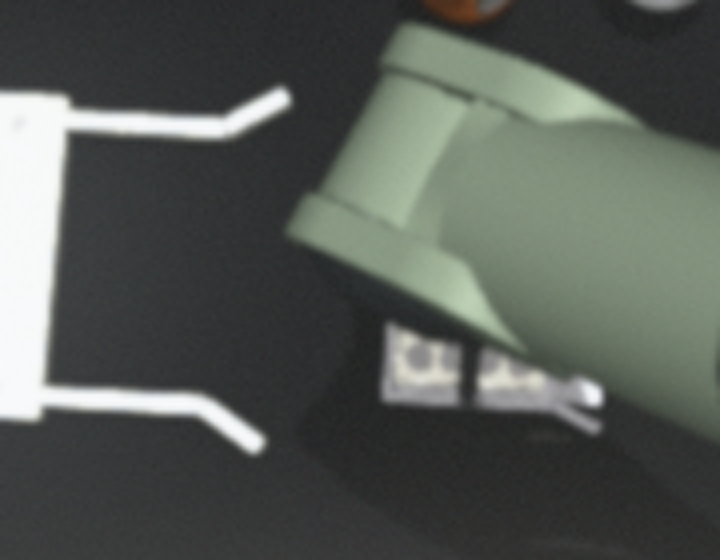

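```bash
python3 - <<'E'
from h import *
D=np.array([.5374,.3698]);a=-.052;c,s=np.cos(a),np.sin(a)
def df(x,y,z):
    d=onz('top',((x-1.5)/4+180,(y-1.5)/4+200),z)[:2]-D; return np.round([c*d[0]+s*d[1],-s*d[0]+c*d[1]],4)
print('carrier back corner',df(383,403,.016),'wall bend',df(548,409,.016),'flare',df(600,433,.016))
print('rail inner',df(205,393,.02),df(45,387,.02),df(66,131,.02),df(222,136,.02),'outer',df(205,410,.02),'stop',df(67,100,.02),df(42,418,.02))
E
```

```text
carrier back corner [-0.0752 -0.1463] wall bend [-0.0736 -0.2423] flare [-0.0858 -0.2731]
rail inner [-0.0752 -0.0432] [-0.0766  0.0497] [0.0741 0.0503] [ 0.076  -0.0417] outer [-0.0849 -0.044 ] stop [0.0926 0.0513] [-0.0945  0.0498]
```

jog_arm:
  commands:
    - [0.5,6,1,0,0,0]
    - [0,12,0,0,0,0]
    - [0,12,0,0,0,0]
    - [0,12,0,0,0,0]
    - [0,12,0,0,0,0]
    - [0,12,0,0,0,0]
    - [0,6,0,0,0,0]
    - [0,0,0,0,0,0]

```text
clock: 22.2
position: [0.5402, 0.2243, 0.056]
tool_rot: [-1.416, 1.53, -1.49]
force: [-0.5, 3.9, -2.4]
grip_width: 0.0102
```

```bash
python3 dk.py; python3 -c "
from h import *
im=save('side','s15.png'); cv2.imwrite('pics/s15a.png',cv2.resize(im[120:280,220:360,::-1],None,fx=4,fy=4,interpolation=cv2.INTER_CUBIC))
im=save('top','t15.png'); cv2.imwrite('pics/t15a.png',cv2.resize(im[200:340,180:360,::-1],None,fx=4,fy=4,interpolation=cv2.INTER_CUBIC))
"
```

```text
dock frame x 0.0104 y -0.1452 z 0.0560 yaw err -0.02123820362395517 tilt [-0.04053611  0.00630543] F [-0.5  3.9 -2.4] w 0.010235453521468011 22.2 j7 0.3587672986611244
```

View pics/s15a.png

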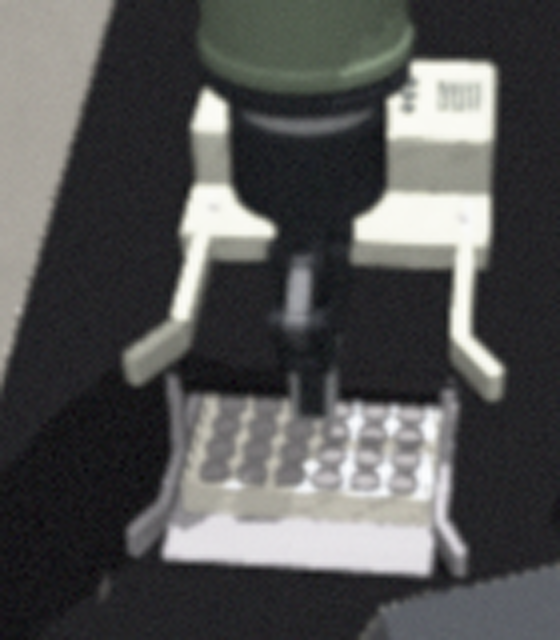

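View pics/t15a.png

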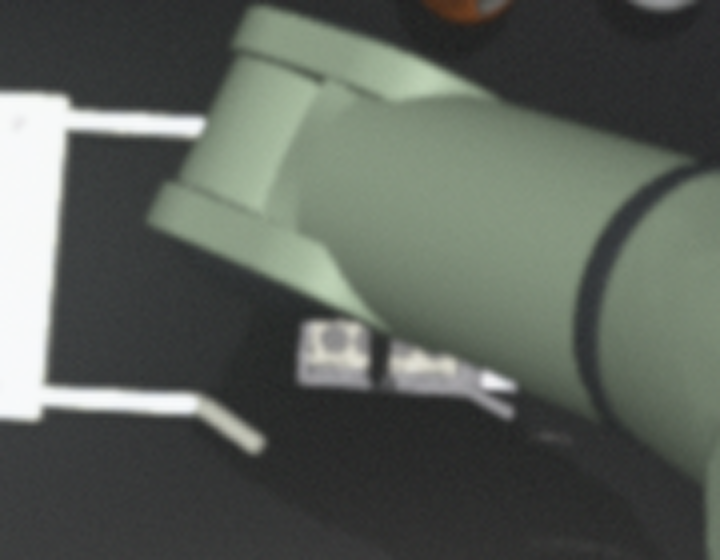

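```bash
python3 -c "
from h import *
D=np.array([.5374,.3698]);a=-.052;c,s=np.cos(a),np.sin(a)
x,y=.0045,-.145
rows((D[0]+c*x-s*y,D[1]+s*x+c*y,.058),a+np.pi/2)"
```

```text
p [0.5402 0.2241 0.0559] R [[0.0, 0.07, 1.0], [-0.04, 1.0, -0.07], [-1.0, -0.04, 0.01]] shift mm [-2.2  0.1 -5.9] turn [-0.021  0.006  0.04 ]
```

jog_arm:
  commands:
    - [-4,0,-3,-0.01,0.003,0.02]
    - [0,0,-3,-0.01,0.003,0.02]
    - [0,0,0,0,0,0]

```text
clock: 22.6
position: [0.5334, 0.2241, 0.0593]
tool_rot: [2.025, 1.567, 1.974]
force: [-0.5, -0.5, -5.9]
grip_width: 0.0107
```

```bash
python3 dk.py; python3 -c "
from h import *
D=np.array([.5374,.3698]);a=-.052;c,s=np.cos(a),np.sin(a)
x,y=.0045,-.145
rows((D[0]+c*x-s*y,D[1]+s*x+c*y,.058),a+np.pi/2)
im=save('side','s16.png'); cv2.imwrite('pics/s16a.png',cv2.resize(im[120:280,220:360,::-1],None,fx=4,fy=4,interpolation=cv2.INTER_CUBIC))
im=save('top','t16.png'); cv2.imwrite('pics/t16a.png',cv2.resize(im[200:340,180:360,::-1],None,fx=4,fy=4,interpolation=cv2.INTER_CUBIC))
"
```

```text
dock frame x 0.0036 y -0.1457 z 0.0593 yaw err 0.0004144199119626227 tilt [ 0.0033566  -0.00164093] F [-0.5 -0.5 -5.9] w 0.010680611739533764 22.6 j7 0.39566628207104376
p [0.5334 0.2241 0.0593] R [[-0.0, 0.05, 1.0], [0.0, 1.0, -0.05], [-1.0, 0.0, -0.0]] shift mm [1.3 0.7 0.9] turn [ 0.    -0.002 -0.003]
```

View pics/s16a.png

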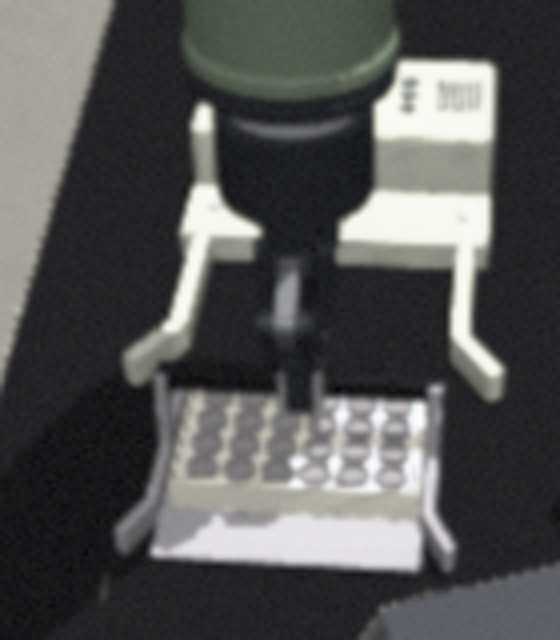

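View pics/t16a.png

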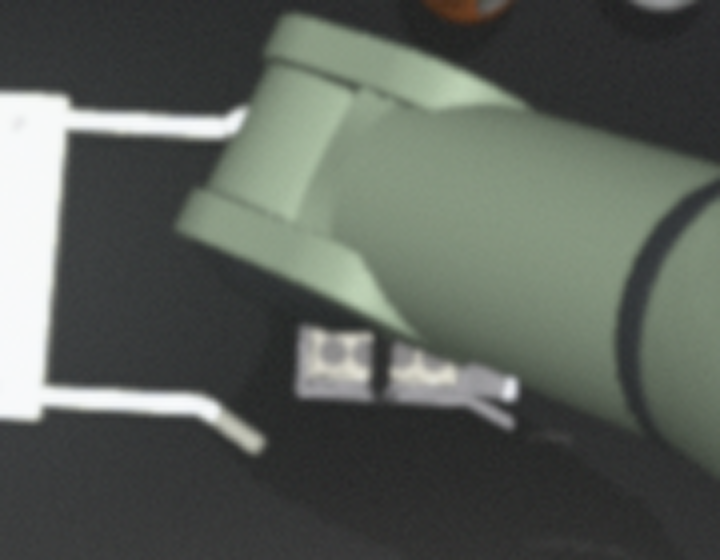

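```bash
python3 - <<'E'
from h import *
D=np.array([.5374,.3698]);a=-.052;c,s=np.cos(a),np.sin(a)
def df(x,y,z):
    d=onz('top',((x-1.5)/4+180,(y-1.5)/4+200),z)[:2]-D; return np.round([c*d[0]+s*d[1],-s*d[0]+c*d[1]],4)
print(df(297,397,.021),df(463,403,.021),df(513,428,.021))
# side: handle post ends and rails
def sf(x,y,z):
    d=onz('side',((x-1.5)/4+220,(y-1.5)/4+120),z)[:2]-D; return np.round([c*d[0]+s*d[1],-s*d[0]+c*d[1]],4)
print('posts',sf(159,377,.069),sf(437,385,.069),'flare',sf(122,528,.021),sf(452,545,.021),'railtips',sf(128,358,.02),sf(503,372,.02))
E
```

```text
[-0.0747 -0.0967] [-0.073 -0.193] [-0.0858 -0.2227]
posts [-0.0688 -0.1534] [ 0.0732 -0.1504] flare [-0.0812 -0.2161] [ 0.0847 -0.2174] railtips [-0.1037 -0.0745] [ 0.1077 -0.0731]
```

jog_arm:
  commands:
    - [1,8,0.5,0,0,0]
    - [0,8,0,0,0,0]
    - [0,8,0,0,0,0]
    - [0,8,0,0,0,0]
    - [0,8,0,0,0,0]
    - [0,8,0,0,0,0]
    - [0,8,0,0,0,0]
    - [0,0,0,0,0,0]

```text
clock: 23.5
position: [0.5369, 0.2876, 0.0583]
tool_rot: [1.974, 1.567, 1.924]
force: [-0.6, 0.4, -6.2]
grip_width: 0.0104
```

```bash
python3 dk.py; python3 -c "
from h import *
im=save('side','s17.png'); cv2.imwrite('pics/s17a.png',cv2.resize(im[120:280,220:360,::-1],None,fx=4,fy=4,interpolation=cv2.INTER_CUBIC))
im=save('top','t17.png'); cv2.imwrite('pics/t17a.png',cv2.resize(im[200:340,180:360,::-1],None,fx=4,fy=4,interpolation=cv2.INTER_CUBIC))
"
```

```text
dock frame x 0.0038 y -0.0821 z 0.0583 yaw err 0.0017739574660513083 tilt [ 0.00365892 -0.00156284] F [-0.6  0.4 -6.2] w 0.010428295227793748 23.5 j7 0.3378736677499787
```

View pics/s17a.png

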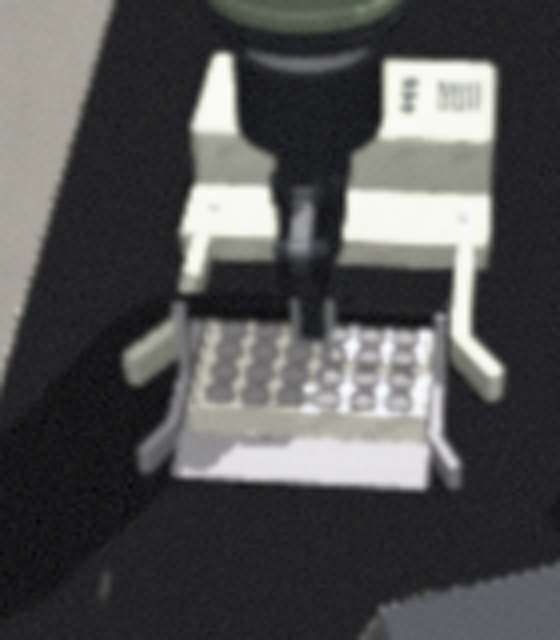

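View pics/t17a.png

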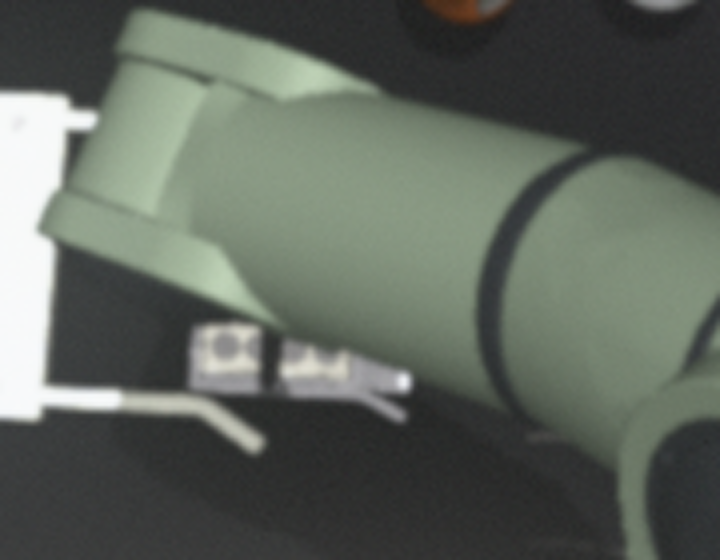

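jog_arm:
  commands:
    - [0,6,1,-0.002,0,0]
    - [0,8,0,0,0,0]
    - [0,8,0,0,0,0]
    - [0,8,0,0,0,0]
    - [0,8,0,0,0,0]
    - [0,8,0,0,0,0]
    - [0,8,0,0,0,0]
    - [0,0,0,0,0,0]

```text
clock: 24.4
position: [0.5412, 0.3443, 0.0581]
tool_rot: [2.19, 1.568, 2.14]
force: [0.7, 0.3, -6.0]
grip_width: 0.0103
```

```bash
python3 dk.py; python3 -c "
from h import *
im=save('side','s18.png'); cv2.imwrite('pics/s18a.png',cv2.resize(im[120:280,220:360,::-1],None,fx=4,fy=4,interpolation=cv2.INTER_CUBIC))
im=save('top','t18.png'); cv2.imwrite('pics/t18a.png',cv2.resize(im[200:340,110:290,::-1],None,fx=4,fy=4,interpolation=cv2.INTER_CUBIC))
"
```

```text
dock frame x 0.0051 y -0.0253 z 0.0581 yaw err 0.0020542959404745223 tilt [ 0.00247177 -0.00176157] F [ 0.7  0.3 -6. ] w 0.01031594565921092 24.4 j7 0.3010381135140564
```

View pics/s18a.png

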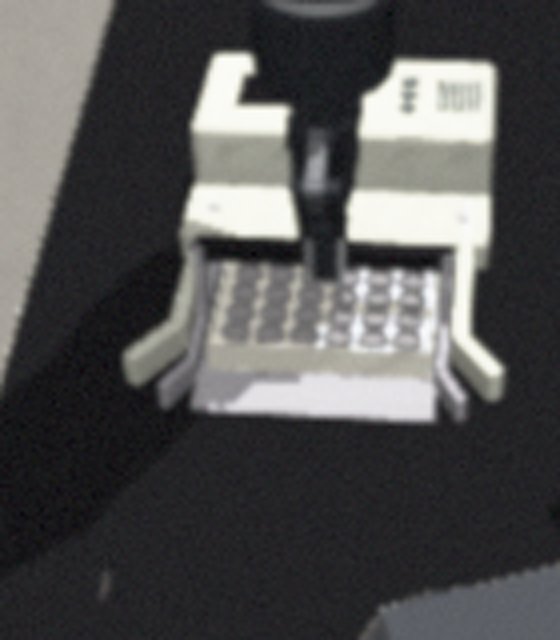

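View pics/t18a.png

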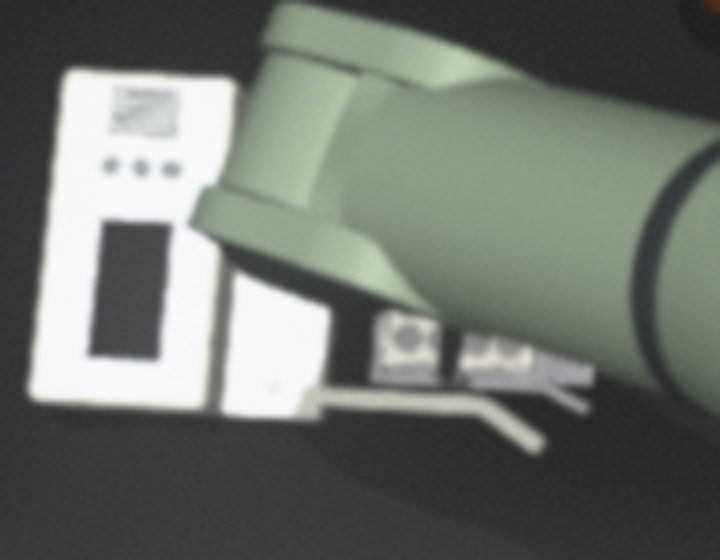

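jog_arm:
  commands:
    - [0,6,0,-0.002,0,0]
    - [0,6,0,0,0,0]
    - [0,4,0,0,0,0]
    - [2,0,0,0,0,0]
    - [2,0,0,0,0,0]
    - [0,0,0,0,0,0]

```text
clock: 25.1
position: [0.5428, 0.359, 0.0546]
tool_rot: [2.897, 1.57, 2.847]
force: [-1.6, 0.3, -2.6]
grip_width: 0.0107
```

```bash
python3 dk.py
```

```text
dock frame x 0.0059 y -0.0105 z 0.0546 yaw err 0.002134208305769332 tilt [ 0.00024252 -0.00097265] F [-1.6  0.3 -2.6] w 0.010667257071547769 25.1 j7 0.29032067318826776
```

jog_arm:
  commands:
    - [0,4,-1,0,0,0]
    - [0,4,0,0,0,0]
    - [0,4,0,0,0,0]
    - [0,3,0,0,0,0]
    - [0,0,0,0,0,0]

```text
clock: 25.6
position: [0.5431, 0.3717, 0.0545]
tool_rot: [-1.708, 1.564, -1.76]
force: [0.1, 0.5, -2.3]
grip_width: 0.0102
```

```bash
python3 dk.py
```

```text
dock frame x 0.0056 y 0.0022 z 0.0545 yaw err -0.00017653352587126275 tilt [-0.00655024 -0.00090628] F [ 0.1  0.5 -2.3] w 0.010209652156210643 25.6 j7 0.2800652243278247
```

jog_arm:
  commands:
    - [0,3,0,0,0,0.003]
    - [0,2,0,0,0,0]
    - [0,2,0,0,0,0]

```text
clock: 25.9
position: [0.5431, 0.372, 0.0548]
tool_rot: [-1.717, 1.552, -1.772]
force: [-7.5, -15.8, 12.8]
grip_width: 0.0102
```

```bash
python3 dk.py; python3 -c "
from h import *
im=save('side','s19.png'); cv2.imwrite('pics/s19a.png',cv2.resize(im[120:280,220:360,::-1],None,fx=4,fy=4,interpolation=cv2.INTER_CUBIC))
im=save('top','t19.png'); cv2.imwrite('pics/t19a.png',cv2.resize(im[200:340,110:290,::-1],None,fx=4,fy=4,interpolation=cv2.INTER_CUBIC))
"
```

```text
dock frame x 0.0056 y 0.0025 z 0.0548 yaw err -0.0030232517763009656 tilt [-0.01824271 -0.00268647] F [ -7.5 -15.8  12.8] w 0.010220756137042031 25.9 j7 0.27745986104991743
```

View pics/t19a.png

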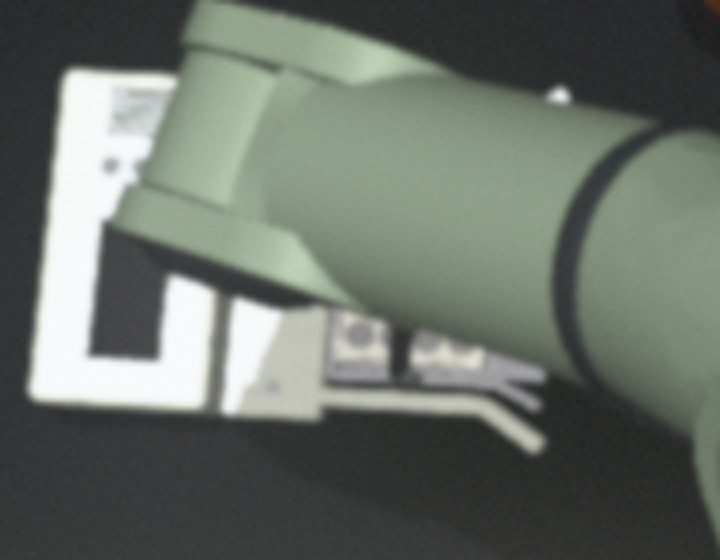

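View pics/s19a.png

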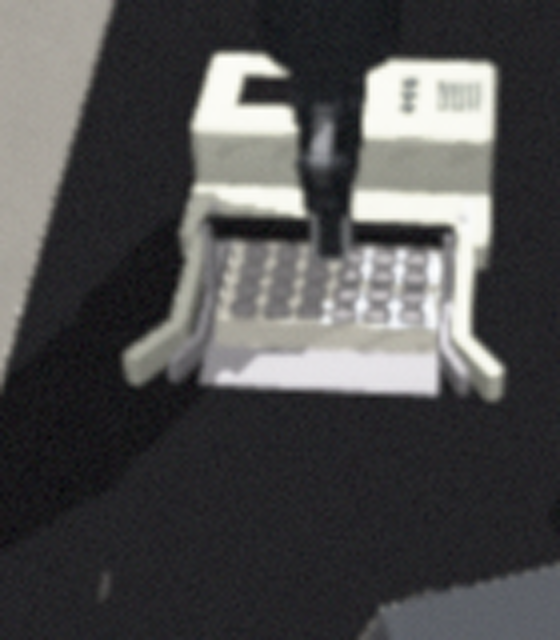

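jog_arm:
  commands:
    - [0,-0.5,0,0,0,0.008]
    - [0,0,0,0,0,0]

```text
clock: 26.2
position: [0.5431, 0.3719, 0.055]
tool_rot: [-1.815, 1.56, -1.87]
force: [-1.7, -3.0, -0.1]
grip_width: 0.0103
```

```bash
python3 dk.py
```

```text
dock frame x 0.0056 y 0.0024 z 0.0550 yaw err -0.0027443748817217936 tilt [-0.01015953 -0.00253199] F [-1.7 -3.  -0.1] w 0.010307112543628283 26.2 j7 0.2791057311941313
```

Still lightly against the stop (-3 N). Release and rise.

jog_arm:
  commands:
    - [0,0,0,0,0,0]
    - [0,0,0,0,0,0]
    - [0,0,0,0,0,0]
    - [0,0,0,0,0,0]
    - [0,0,0,0,0,0]
    - [0,0,0,0,0,0]
    - [-10,0,0,0,0,0]
    - [-30,0,0,0,0,0]
    - [-35,0,0,0,0,0]
    - [-35,0,0,0,0,0]
    - [-35,0,0,0,0,0]
  gripper: 0

```text
clock: 27.3
position: [0.5415, 0.3741, 0.2032]
tool_rot: [-2.196, 1.557, -2.248]
force: [0.2, -0.2, 0.1]
grip_width: 0.0853
```

jog_arm:
  commands:
    - [0,-35,0,0,0,0]
    - [0,-40,0,0,0,0]
    - [0,-40,0,0,0,0]
    - [0,-40,0,0,0,0]
    - [0,-40,0,0,0,0]
    - [0,-40,0,0,0,0]
    - [0,-20,0,0,0,0]
    - [0,0,0,0,0,0]

```text
clock: 28.1
position: [0.5278, 0.113, 0.2163]
tool_rot: [-1.214, 1.564, -1.264]
force: [0.1, 0.9, 0.0]
grip_width: 0.0854
```

```bash
python3 dk.py; python3 -c "
from h import *
im=save('side','s20.png'); cv2.imwrite('pics/s20a.png',cv2.resize(im[120:260,230:350,::-1],None,fx=4.2,fy=4.2,interpolation=cv2.INTER_CUBIC))
im=save('top','t20.png'); cv2.imwrite('pics/t20a.png',cv2.resize(im[210:320,110:260,::-1],None,fx=5,fy=5,interpolation=cv2.INTER_CUBIC))
"
```

```text
dock frame x 0.0037 y -0.2569 z 0.2163 yaw err 0.0019031643838218273 tilt [-0.00621859  0.00231848] F [0.1 0.9 0. ] w 0.0854182004183703 28.1 j7 0.7286234888956851
```

View pics/t20a.png

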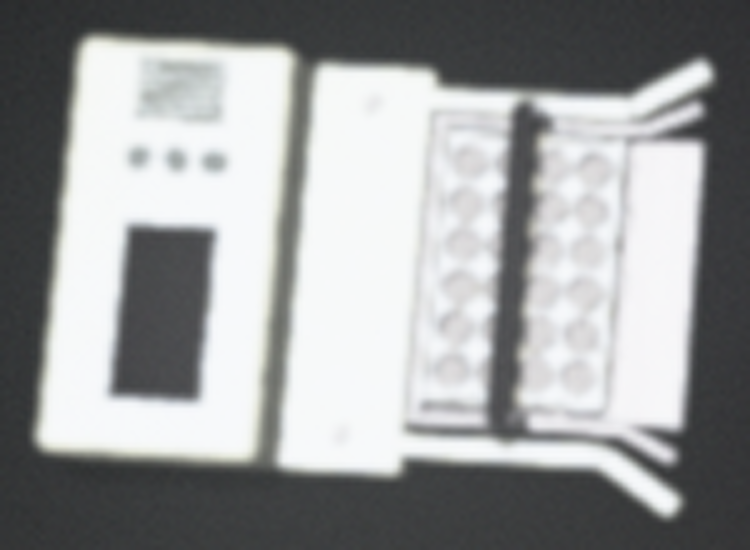

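View pics/s20a.png

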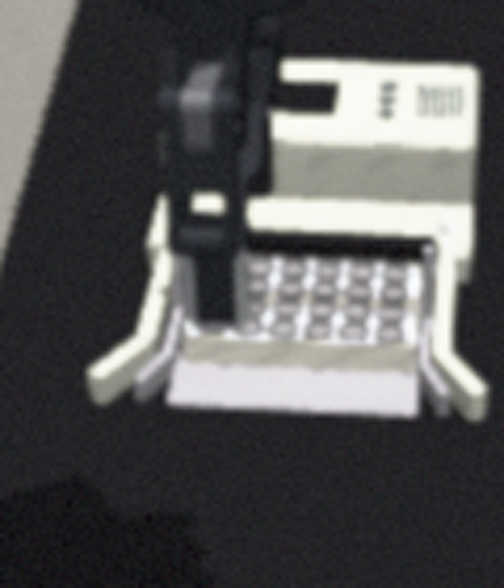

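View pics/t20.png

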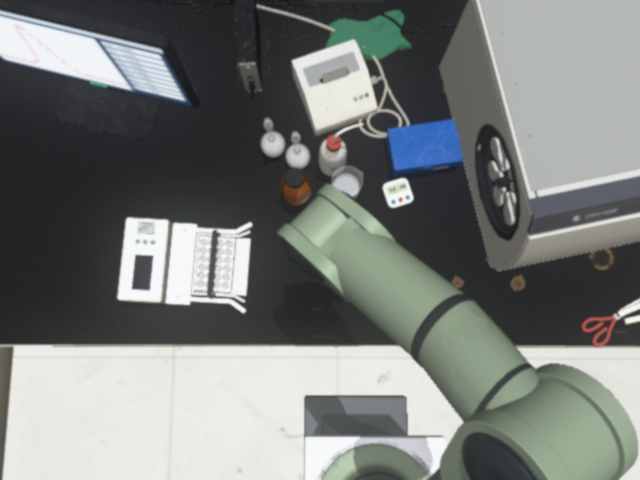

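```bash
python3 - <<'E'
from fit import *
A=lambda x,y,L:('top',(110+(x-2)/5,210+(y-2)/5),L)
C=[A(528,98,(.0735,0,.064)),A(509,440,(-.0735,0,.064)),A(705,103,(.0865,-.076,.016)),A(675,463,(-.0865,-.076,.016)),A(705,143,(.0675,-.075,0)),A(683,430,(-.0675,-.075,0)),A(433,110,(.070,.051,.016)),A(408,425,(-.070,.051,.016))]
K=[A(632,122,(.0765,-.044,.02)),A(608,441,(-.0765,-.044,.02)),A(436,112,(.0765,.051,.02)),A(407,433,(-.0765,.051,.02)),A(295,48,(.095,.107,.062)),A(258,462,(-.095,.107,.062)),A(80,37,(.095,.207,.062)),A(37,449,(-.095,.207,.062))]
c_,r=fit(C,(.537,.37,-.05));print(c_,np.round(r,1).tolist())
k_,r=fit(K,(.537,.37,-.05));print(k_,np.round(r,1).tolist())
d=c_[:2]-k_[:2];a=k_[2];c,s=np.cos(a),np.sin(a);print(c*d[0]+s*d[1],-s*d[0]+c*d[1],c_[2]-a)
E
python3 -c "
import cv2
im=cv2.imread('pics/t20.png')[220:310,180:260]; cv2.imwrite('pics/t20b.png',cv2.resize(im,None,fx=6.6,fy=6.6,interpolation=cv2.INTER_CUBIC))"
```

```text
[ 0.53873316  0.36853575 -0.05124365] [[-0.4, 0.8], [-1.8, -3.2], [0.0, -0.5], [0.8, 0.8], [-0.2, 0.5], [0.2, -0.3], [0.4, 2.2], [0.3, -1.5]]
[ 0.53736761  0.36908355 -0.05156834] [[0.4, -0.5], [0.3, 0.7], [-0.6, -0.6], [-0.4, 0.1], [0.4, -0.1], [0.0, 0.1], [-0.0, -0.1], [-0.2, 0.4]]
0.001391970909305729 -0.0004766804269845109 0.00032468984024860287
```

View pics/t20b.png

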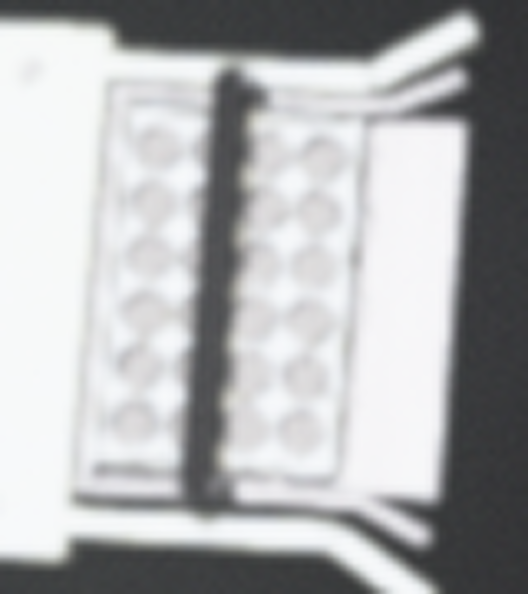

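```bash
python3 - <<'E'
from h import *
a=cv2.imread('pics/t0.png').astype(int);b=cv2.imread('pics/t20.png').astype(int)
for n,(x0,y0,x1,y1) in dict(bottle=(278,165,314,186),beaker=(330,165,365,186),timer=(380,175,416,210)).items():
    print(n,np.abs(a-b)[y0:y1,x0:x1].max(2).mean())
print(bot.job_done(), observe()['clock'])
E
```

```text
bottle 6.608465608465608
beaker 9.624489795918368
timer 8.582539682539682
the job is handed in; nothing more can be done
the job is handed in; nothing more can be done
```

The plate is seated in the carrier, and the carrier is in the reader's dock against the stop, released. I handed the job in at about 28 s.

**What I did**
- I moved the empty carrier a few centimetres by its handle so it lined up with the plate.
- I pushed the plate over the ramp and lip with the half-closed fingers.
- I then carried carrier and plate by the handle into the dock, lowered them, and pushed until the carrier met the stop at about 16 N. After that I let go and withdrew the arm.

**What the last checks showed**
- **Carrier:** the final fit from the top camera puts it 0.5 mm short of home in y and 1.4 mm off centre in x, with no yaw error. That is within measurement error. The picture shows only a thin, even seam at the stop.
- **Plate:** before docking, its centre measured about 1.2 mm from the seat centre, so its near side was behind the lip. The final pictures show it flat behind the lip. The plate's visible side height was consistent with seated but not decisive by itself.
- **Bystanders:** beaker, bottle and timer look where they were. The before/after difference in the top picture was small; the beaker and bottle were compared on part of their outline only.

**One hitch:** while I slid the carrier along the bench towards the dock, friction tilted the tool about 0.04 rad and pulled it 6 mm sideways. I corrected that and carried the load a few millimetres up from there. The plate stayed seated.

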